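# Load two filters and snap the cassette cover home

## Task

Stack the two square framed filters flat and squarely on top of each other in the bay of the filter cassette, in either order, then lay the cover over them with its ends towards the two spring clips and press it straight down until both clips snap over its ends and it sits flat on the cassette. Do not let go at the end: finish while still pressing the cover firmly down, with about 10 N. Leave the other things on the mat where they are.

Things in the scene. Friction and masses are not known exactly. Their poses are not given: they have to be found in the camera images.
- holder: the filter cassette, black, fixed on the mat (top at z = 2 mm), 100 (its x) x 66 (y) x 26 mm, with a steel spring clip to 45 mm height at its +x and -x ends. Origin at the centre of its underside, on the mat, z up; place and yaw vary. Bay 56x56 mm, centred, floor 8 mm above the origin: two filters reach 25 mm. End blocks (26 mm high) close the bay at +x and -x
- holder_floor (a point): centre of the bay's floor, 8 mm above the cassette's underside; axes as the cassette. At the +y and -y sides the bay has only small 26 mm high guides at its four corners, leaving 44 mm open along x for fingers; the base there is 40 mm wide in y, narrower than a filter. All bay mouths are bevelled over the top 4 mm
- holder_seat (a point): centre of the bay at seat height, 26 mm above the cassette's underside, axes as the cassette: where the centre of the cover's underside comes. The cover sits on the flat tops of the end blocks, 32 to 36 mm from the centre along x, clear of the filters
- clip_far (a joint): bend of the spring clip at the cassette's +x end, rad: 0 at rest, grows outward (about 0.1 as the cover passes). Clips are 24 mm wide in y; tips 35 mm from the centre, overlapping the cover's end by 3 mm; hooks' undersides 31 mm, sloping lead-ins 33 to 44 mm above the cassette's underside; mouth between their tops 83 mm
- clip_near (a joint): the same for the clip at the -x end. The cover meets both slopes when its underside is about 38 mm above the cassette's underside; the push rises to about 10 to 15 N, then drops suddenly, and the clips spring in over the plate about 2 mm above the seat, pulling it down
- cover: the clip-down cover: white plate 76 (its x) x 56 (y) x 4 mm with a raised grip bar in the middle, 44 (x) x 14 (y) mm, its top 28 mm above the underside. 50 to 80 g, loose on the mat. Origin at the centre of its underside, z up. Its x lies along the cassette's x when fitted, either way round
- cover_grip (a point): middle of the cover's grip bar, 16 mm above the cover's underside (12 mm above the top of the plate); axes as the cover. Grasp the bar across its 14 mm (cover's y)
- filter_a_centre (a point): centre of a square framed filter with a dark window (4 mm above its underside); its own z points up when it lies flat. It lies flat on the mat at the start. To the touch it is a plain slab 50x50 mm, 8.5 mm thick, 50 g. Grasp it across two opposite side faces
- filter_b_centre (a point): centre of the other square framed filter, with an amber window (4 mm above its underside); its own z points up when it lies flat. It lies flat on the mat at the start. To the touch it is a plain slab 50x50 mm, 8.5 mm thick, 50 g. Grasp it across two opposite side faces
- mirror_mount: bystander, not to be disturbed: small square mirror on a post and foot, 51x52x106 mm; origin at the centre of its underside
- base_clamp: bystander, not to be disturbed: slotted table clamp, flat bar 26x75x17 mm; origin at the centre of its underside
- dropper_bottle: bystander, not to be disturbed: dropper bottle, 32 mm wide, 105 mm tall; origin at the centre of its underside
- thumb_knob: bystander, not to be disturbed: thumb knob standing on its head, 20 mm wide, 29 mm tall; origin at the centre of its underside
- clear_bush: bystander, not to be disturbed: clear plastic ring-like bush, 26 mm wide, 12 mm tall; origin at the centre of its underside
- parts_box: bystander, not to be disturbed: compartment box of screws with closed lid, 92x130x29 mm; origin at the centre of its underside
- hex_key: bystander, not to be disturbed: L-shaped hex key lying flat, 30x87x5 mm; origin at the centre of its underside
Mind the look-alikes: they are no part of the job. Leave any purple look-alike of the part that bears filter_a_centre alone.

How it is judged:
By the outcome, as a careful person would: the job done as asked, in the order asked, and still so for the second after the job is handed in, while the arm keeps its last pose, push and grip.
It also fails if it takes over 72 s, if anything falls off the work surface, if the arm or the gripper's body presses on something with over 40 N, if the wrist force passes 120 N, or if a joint passes its speed limit or range.

## Robot

A 6-joint arm with a two-finger parallel gripper is mounted at the origin on a cart in front of the work surface, level with it; the furniture and walls round the work are solid. World frame = base frame: x ahead of the robot, y to its left, z up, the work surface at z = 0. Lengths are in m, angles in degrees, forces in N, time in s.
With the tool pointing down it reaches from about 0.3 to 0.75 m from the base axis. Payload 8.5 kg.
Tool frame: the origin (TCP) lies midway between the tips of the shut fingers; the grasp point (between the pads) lies env.tcp_to_grasp behind it (env.tcp_to_grasp is the distance from the TCP to the grasp point, in m); z points along the fingers, y is the direction in which the jaws open and shut (so a half turn about z gives the same grasp; the last joint's range is limited). The gripper opens to 85 mm and grips with 20 to 120 N. Pads are 22 mm wide; open, the fingers measure 114 mm over their backs; the gripper's body (76 mm by 85 mm) begins 54 mm behind the grasp point. The pads swing forward as they close: fully open they stand 13 mm farther back than shut.
Start: joints at [53.497, 21.807, 74.336, -0, 83.858, -12.336], TCP at [0.225, 0.502, 0.231] pointing down, gripper open.
Joint ranges: [-178.18, 178.18], [-50.72, 133.34], [12.68, 142.11], [-81.47, 261.47], [9.98, 163.14], [-165.26, 165.26]. Speed limits (degrees/s): [136.94, 136.94, 180, 180, 180, 180].

## Interface

Orientations are given as a 3x3 rotation matrix whose columns are the frame's x, y, z axes.
In Python, from rig import readout, imaging, job, env gives the robot as it stands.
- The arm moves only by the tool move_arm, never from a script. Its argument "motion" is a list of rows, each a list of 3 entries, a list of its own where there are three numbers: the shift along the tool's x, y, z normalised to -1 to 1, where 1 is 0.02 m, then the turn, a rotation vector about the tool's x, y, z normalised to -1 to 1, where 1 is 120 degrees, then the gripper command: -1 is shut, 1 is fully open, values between are in proportion. In form: [[[tx, ty, tz], [rx, ry, rz], claw], ...]. A call has 1 to 12 rows; each row shifts and turns the pose as measured when the row begins, along the tool's axes as they then stand; what a row does not reach is not made up. A row lasts 1/12 s, in which the tool goes at most 41.7 mm and 7.16 degrees, less where a joint would pass 70% of its speed; a pose out of reach is approached as far as the arm can. A call with a number of a shift or a turn outside -1 to 1 is refused whole. A call with a gripper value outside its range is refused whole. The fingers move at their own pace and stop on an object; "squeeze" is the grip in N (left out, the last holds). Time passes only in rows, so rows that do not move let the fingers close. It gives the time, the measured TCP pose, the force and the opening at its end, in the units of the state.
- readout.observe(): the state, without advancing time (a new reading comes with each control period).
- imaging.get_image(name): name is "scene" or "top" or "wrist"; returns a dict with "img" (400x640x3 uint8, blue, green, red), "fov_y" (degrees; the focal length in pixels is half the picture's height over the tangent of half this angle, whatever the lens; pixels are square), "cx", "cy" (the principal point, pixels), "eye" and "orientation" of the camera in the world. Camera axes: x right, y up, looking along -z (the intrinsics and any distortion apply to the point x, -y, -z); pixel columns grow to the right and rows downward; lengths in m; the calibration is good to about 2 mm. A picture is of the moment at which its call begins. There is no depth.
- job.close_job(): hands the job in, once; it reports no verdict.
The state is a dict: "time_s": time; "q": joint angles; "qvel": joint speeds; "joint_efforts": joint torques, N m; "position": TCP position; "tool_rot": TCP orientation; "ft_force": force on the tool from outside, world axes, zero at the start; "wrist_torque": the same for the moment, N m; "grip_width": finger opening in m.
Only numpy, scipy, OpenCV 4.12 (cv2) and the standard library are available. Lean on these libraries where they do the work, as an engineer would, in place of code of your own. Each camera call takes 0.05 s, during which the arm holds its last target.

## Working session

There is one attempt and no reset: what is moved stays moved. The work goes in short steps, Python scripts to look and compute and a tool call to move; the robot and the scene stay as the last step left them, time stands still between calls to the robot, and variables do not carry over. Pictures are saved under pics/ and viewed, and the job is handed in when it is done.

Besides the shell and the picture viewer there is one more tool, called after "Request:" by a JSON object that holds its "method" and its "body", one argument or row to a line. move_arm: Moves the arm, as the interface text tells. Its arguments: {"type":"object","properties":{"motion":{"type":"array","items":{"type":"array"}},"squeeze":{"type":"number"}},"required":["motion"]}

```bash
ls; mkdir -p pics
cat > h.py <<'E'
import numpy as np, cv2
from rig import readout, imaging, job, env
def grab(name,fn):
    d=imaging.get_image(name); cv2.imwrite('pics/'+fn,d['img']); np.save('pics/'+fn+'.npy',d,allow_pickle=True); return d
def ray(d,u,v):
    f=200/np.tan(np.radians(d['fov_y'])/2)
    r=np.array([(u-d['cx'])/f,-(v-d['cy'])/f,-1.0]); return np.array(d['eye']),np.array(d['orientation'])@r
def onz(d,u,v,z):
    e,r=ray(d,u,v); return e+r*(z-e[2])/r[2]
def proj(d,p):
    f=200/np.tan(np.radians(d['fov_y'])/2)
    c=np.array(d['orientation']).T@(np.array(p)-np.array(d['eye'])); return d['cx']+f*c[0]/-c[2], d['cy']-f*c[1]/-c[2]
E
python3 - <<'E'
from h import *
for n in['scene','top','wrist']:
    d=grab(n,n+'0.png'); print({k:v for k,v in d.items() if k!='img'})
print(readout.observe(), env.tcp_to_grasp, [a for a in dir(env) if a[0]!='_'])
E
```

```text
pics
{'fov_y': 48.323478646909784, 'cx': 318.1120263238627, 'cy': 201.37028498030844, 'eye': array([ 0.21823703, -0.57487994,  0.65127176]), 'orientation': array([[ 0.87673674,  0.35811574, -0.32106978],
       [-0.48088097,  0.63978478, -0.59952392],
       [-0.00928339,  0.68002099,  0.73313387]])}
{'fov_y': 46.488862929125204, 'cx': 319.46535041879866, 'cy': 195.9295428615954, 'eye': array([ 0.34140095, -0.07241424,  0.88503473]), 'orientation': array([[-0.01878132,  0.98514636, -0.17068656],
       [-0.99957033, -0.02234335, -0.01897171],
       [-0.02250362,  0.17025691,  0.98514272]])}
{'fov_y': 59.61960896449893, 'cx': 317.32057633841583, 'cy': 198.0752789616022, 'eye': array([0.14967219, 0.53580362, 0.37309178]), 'orientation': array([[ 4.09922465e-01, -8.64335994e-01, -2.91353502e-01],
       [ 9.12120288e-01,  3.88310579e-01,  1.31344866e-01],
       [-3.90448420e-04, -3.19590651e-01,  9.47555625e-01]])}
{'time_s': 0.15, 'q': array([ 5.34967993e+01,  2.18324312e+01,  7.43712736e+01,  3.63632518e-04,
        8.38566930e+01, -1.23360897e+01]), 'qvel': array([ 0.01213734, -0.07222416, -0.08702672, -0.0234586 , -0.01215037,
        0.016695  ]), 'joint_efforts': array([ 2.44763010e-03, -4.48620450e+01, -2.31342494e+01, -1.62678934e-04,
        3.84037849e-03,  4.61460945e-05]), 'position': array([0.22504549, 0.50162164, 0.23087134]), 'tool_rot': array([[-9.12354917e-01,  4.09399689e-01, -6.32146680e-04],
       [ 4.09400111e-01,  9.12354557e-01, -8.43589772e-04],
       [ 2.31376514e-04, -1.02845420e-03, -9.99999444e-01]]), 'ft_force': array([ 0.26661481, -0.12828612,  0.16878542]), 'wrist_torque': array([-0.0074388 , -0.04415197,  0.02397768]), 'grip_width': 0.08547079206876901} 0.0187 ['MotionError', 'tcp_to_grasp']
```

View pics/top0.png

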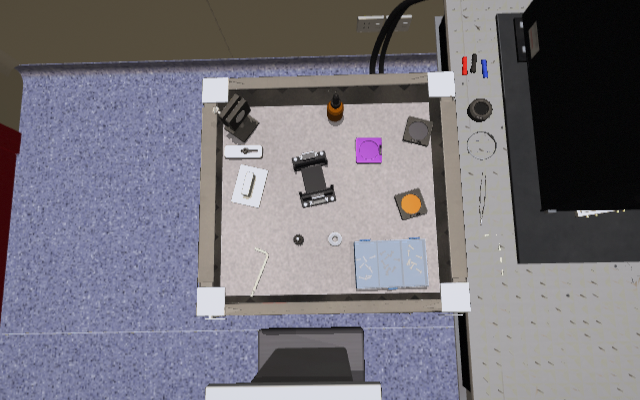

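View pics/scene0.png

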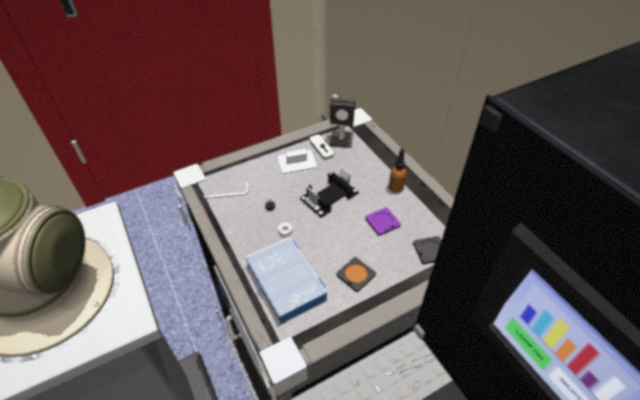

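View pics/wrist0.png

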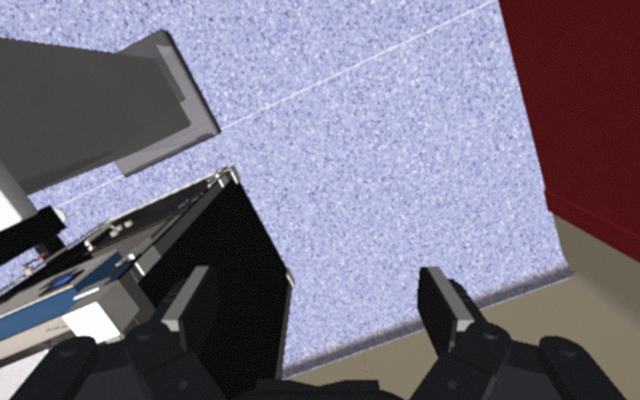

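Run:
```python
from h import *
d=np.load('pics/top0.png.npy',allow_pickle=True).item()
c=d['img'][75:320,195:475]
cv2.imwrite('pics/top0z.png',cv2.resize(c,None,fx=2.8,fy=2.4*2.8/2.4*0.85 if 0 else 2.4,interpolation=cv2.INTER_CUBIC))
for n,u,v,z in [('A',418,131,.010),('B',410,204,.010),('cov',249,186,.006),('h',315,180,.03),('ul',229,100,0.0),('lr',440,295,0)]:
    print(n,onz(d,u,v,z).round(4))
```

```text
A [ 0.6168 -0.2496  0.01  ]
B [ 0.4736 -0.2267  0.01  ]
cov [0.5162 0.0802 0.006 ]
h [ 0.52   -0.0481  0.03  ]
ul [0.6945 0.1228 0.    ]
lr [ 0.3037 -0.2749  0.    ]
```

View pics/top0z.png

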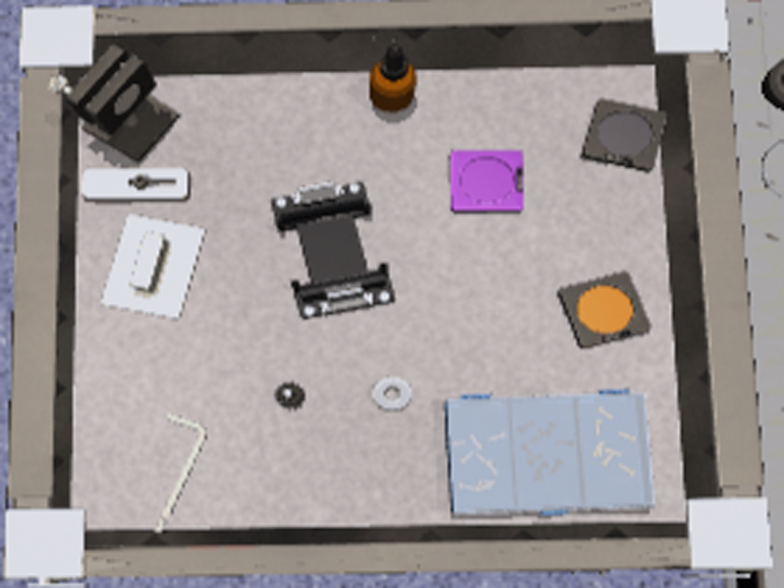

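Run:
```python
from h import *
d=np.load('pics/top0.png.npy',allow_pickle=True).item()
Z=lambda x,y:(195+x/2.8,75+y/2.4)
b=onz(d,*Z(668,250),.002);print('rwall bottom',b)
for z in (0.02,.04,.06,.08): print(z,onz(d,*Z(700,250),z)[1],'left',onz(d,*Z(62,250),z)[1],'far',onz(d,*Z(300,25),z)[0],'near',onz(d,*Z(300,540),z)[0])
print('lb',onz(d,*Z(75,250),.002)[1],'fb',onz(d,*Z(300,72),.002)[0],'nb',onz(d,*Z(300,527),.002)[0])
for z in(0,.3,.5): print('box',z,onz(d,527,100,z), onz(d,500,100,z))
g=cv2.cvtColor(d['img'],cv2.COLOR_BGR2GRAY).astype(float)
def poly(name,pts,z):
    P=np.array([onz(d,*Z(*p),z)[:2] for p in pts]); c=P.mean(0)
    e=[np.degrees(np.arctan2(*(P[(i+1)%4]-P[i])[::-1])) for i in range(4)]
    print(name,c.round(4),np.round(e,1),[np.linalg.norm(P[(i+1)%4]-P[i]).round(4) for i in range(4)])
poly('A',[(600,99),(666,113),(648,172),(582,155)],.0105)
poly('B',[(557,288),(627,272),(651,328),(582,347)],.0105)
poly('cover',[(126,215),(204,234),(178,319),(102,298)],.006)
poly('hold',[(277,205),(363,190),(391,300),(303,316)],.028)
print(onz(d,*Z(148,262),.03),[onz(d,*Z(*p),.030) for p in[(155,232),(142,290)]])
```

```text
rwall bottom [ 0.52217283 -0.27581665  0.002     ]
0.02 -0.29310237850567694 left 0.13878514469683312 far 0.7127435009773229 near 0.30011380251854974
0.04 -0.2879999674150736 left 0.13390211802357554 far 0.704157890730047 near 0.3010683802881173
0.06 -0.28289755632447033 left 0.12901909135031797 far 0.6955722804827711 near 0.3020229580576848
0.08 -0.27779514523386706 left 0.12413606467706043 far 0.6869866702354952 near 0.3029775358272523
lb 0.13409706819858647 fb 0.6791475835004948 nb 0.3090903692950976
box 0 [ 0.6781166  -0.46984707  0.        ] [ 0.67958012 -0.41688654  0.        ]
box 0.3 [ 0.56398018 -0.33512936  0.3       ] [ 0.56494761 -0.30012085  0.3       ]
box 0.5 [ 0.48788923 -0.24531756  0.5       ] [ 0.48852594 -0.22227706  0.5       ]
A [ 0.6165 -0.2492] [-106.2  162.7   71.1  -17.6] [np.float64(0.047), np.float64(0.0515), np.float64(0.0472), np.float64(0.0492)]
B [ 0.4743 -0.2281] [ -76.2 -163.2  106.6   17.1] [np.float64(0.0494), np.float64(0.0471), np.float64(0.0491), np.float64(0.0495)]
cover [0.5164 0.0793] [-107.4  165.5   70.9  -13.1] [np.float64(0.057), np.float64(0.0712), np.float64(0.0554), np.float64(0.0697)]
hold [ 0.5203 -0.0463] [ -79.6 -169.2  100.8   10.5] [np.float64(0.0594), np.float64(0.0901), np.float64(0.0599), np.float64(0.0905)]
[0.51501951 0.07816591 0.03      ] [array([0.53896646, 0.07361111, 0.03      ]), array([0.4928568 , 0.08202216, 0.03      ])]
```

```bash
cat >> h.py <<'E'
from scipy.spatial.transform import Rotation as R
def plan(x,y,z,yaw,n=None):
    """tool down, tool y at yaw deg. prints straight rows: total in tool axes"""
    s=readout.observe(); p=s['position'];M=s['tool_rot']
    a=np.radians(yaw); ty=np.array([np.cos(a),np.sin(a),0]); tz=np.array([0,0,-1.]); tx=np.cross(ty,tz)
    T=np.stack([tx,ty,tz],1)
    rv=R.from_matrix(M.T@T).as_rotvec(degrees=True)
    d=np.array([x,y,z])-p
    n=n or int(max(np.ceil(np.linalg.norm(d)/.0195),np.ceil(np.linalg.norm(rv)/7)),1)
    print('t',s['time_s'],'pos',p.round(4),'F',s['ft_force'].round(1),'w',round(s['grip_width'],4),'dworld',d.round(4),'rv',rv.round(2),'n',n)
    # rows: world straight line with rotating tool
    rows=[]
    for i in range(n):
        Mi=M@R.from_rotvec(rv*i/n,degrees=True).as_matrix()
        rows.append((Mi.T@d/n/.02).round(2))
    print('rot/row',(rv/n/120).round(4)); print([list(map(float,r)) for r in rows])
E
python3 - <<'E'
from h import *
plan(.48,.03,.235,76)
E
```

```text
Traceback (most recent call last):
  File "h.py", line 21, in plan
    n=n or int(max(np.ceil(np.linalg.norm(d)/.0195),np.ceil(np.linalg.norm(rv)/7)),1)
           ~~~^^^^^^^^^^^^^^^^^^^^^^^^^^^^^^^^^^^^^^^^^^^^^^^^^^^^^^^^^^^^^^^^^^^^^^^
ValueError: int() base must be >= 2 and <= 36, or 0
```

```bash
sed -i 's/n=n or int(max(\(.*\)),1)$/n=n or int(max(\1,1))/' h.py; sed -n 21p h.py
python3 - <<'E'
from h import *
plan(.48,.03,.235,76)
E
```

```text
n=n or int(max(np.ceil(np.linalg.norm(d)/.0195),np.ceil(np.linalg.norm(rv)/7),1))
t 0.15 pos [0.225  0.5016 0.2309] F [ 0.3 -0.1  0.2] w 0.0855 dworld [ 0.255  -0.4716  0.0041] rv [ -0.06  -0.02 -10.17] n 28
rot/row [-0.    -0.    -0.003]
[[-0.76, -0.58, -0.01], [-0.76, -0.59, -0.01], [-0.75, -0.59, -0.01], [-0.75, -0.6, -0.01], [-0.75, -0.6, -0.01], [-0.74, -0.61, -0.01], [-0.74, -0.61, -0.01], [-0.73, -0.62, -0.01], [-0.73, -0.62, -0.01], [-0.73, -0.62, -0.01], [-0.72, -0.63, -0.01], [-0.72, -0.63, -0.01], [-0.71, -0.64, -0.01], [-0.71, -0.64, -0.01], [-0.71, -0.65, -0.01], [-0.7, -0.65, -0.01], [-0.7, -0.66, -0.01], [-0.69, -0.66, -0.01], [-0.69, -0.66, -0.01], [-0.68, -0.67, -0.01], [-0.68, -0.67, -0.01], [-0.68, -0.68, -0.01], [-0.67, -0.68, -0.01], [-0.67, -0.69, -0.01], [-0.66, -0.69, -0.01], [-0.66, -0.69, -0.01], [-0.65, -0.7, -0.01], [-0.65, -0.7, -0.01]]
```

Request:
{"method": "move_arm", "body": {
  "motion": [
    [[-0.76,-0.58,0],[0,0,-0.003],1],
    [[-0.76,-0.59,0],[0,0,-0.003],1],
    [[-0.75,-0.59,0],[0,0,-0.003],1],
    [[-0.75,-0.6,0],[0,0,-0.003],1],
    [[-0.75,-0.6,0],[0,0,-0.003],1],
    [[-0.74,-0.61,0],[0,0,-0.003],1],
    [[-0.74,-0.61,0],[0,0,-0.003],1],
    [[-0.73,-0.62,0],[0,0,-0.003],1],
    [[-0.73,-0.62,0],[0,0,-0.003],1],
    [[-0.73,-0.62,0],[0,0,-0.003],1],
    [[-0.72,-0.63,0],[0,0,-0.003],1],
    [[-0.72,-0.63,0],[0,0,-0.003],1]
  ]
}}

```text
time_s: 1.15
position: [0.3362, 0.292, 0.2279]
tool_rot: [[-0.944, 0.33, -0.006], [0.33, 0.944, -0.004], [0.004, -0.006, -1.0]]
ft_force: [0.6, -0.1, 0.7]
grip_width: 0.0854
```

Request:
{"method": "move_arm", "body": {
  "motion": [
    [[-0.71,-0.64,0],[0,0,-0.003],1],
    [[-0.71,-0.64,0],[0,0,-0.003],1],
    [[-0.71,-0.65,0],[0,0,-0.003],1],
    [[-0.7,-0.65,0],[0,0,-0.003],1],
    [[-0.7,-0.66,0],[0,0,-0.003],1],
    [[-0.69,-0.66,0],[0,0,-0.003],1],
    [[-0.69,-0.66,0],[0,0,-0.003],1],
    [[-0.68,-0.67,0],[0,0,-0.003],1],
    [[-0.68,-0.67,0],[0,0,-0.003],1],
    [[-0.68,-0.68,0],[0,0,-0.003],1]
  ]
}}

```text
time_s: 1.98
position: [0.4313, 0.1152, 0.2268]
tool_rot: [[-0.964, 0.267, -0.009], [0.267, 0.964, -0.005], [0.008, -0.007, -1.0]]
ft_force: [-0.3, 0.3, -0.1]
grip_width: 0.0851
```

Run:
```python
from h import *
plan(.48,.03,.235,76)
```

```text
t 1.9833 pos [0.4313 0.1152 0.2268] F [-0.3  0.3 -0.1] w 0.0851 dworld [ 0.0487 -0.0852  0.0082] rv [-0.42 -0.45 -1.51] n 6
rot/row [-0.0006 -0.0006 -0.0021]
[[-0.58, -0.58, -0.07], [-0.58, -0.58, -0.07], [-0.58, -0.58, -0.07], [-0.57, -0.58, -0.07], [-0.57, -0.59, -0.07], [-0.57, -0.59, -0.07]]
```

Request:
{"method": "move_arm", "body": {
  "motion": [
    [[-0.65,-0.65,-0.1],[0,0,-0.002],1],
    [[-0.65,-0.65,-0.1],[0,0,-0.002],1],
    [[-0.65,-0.65,-0.1],[0,0,-0.002],1],
    [[-0.65,-0.65,-0.1],[0,0,-0.002],1],
    [[-0.5,-0.5,-0.1],[0,0,-0.002],1],
    [[0,0,0],[0,0,0],1],
    [[0,0,0],[0,0,0],1]
  ]
}}

```text
time_s: 2.57
position: [0.4774, 0.0321, 0.2355]
tool_rot: [[-0.968, 0.25, -0.013], [0.25, 0.968, -0.005], [0.011, -0.008, -1.0]]
ft_force: [-0.5, -0.4, 0.9]
grip_width: 0.0856
```

Run:
```python
from h import *
d=grab('wrist','w1.png')
print(readout.observe()['position'],abs(readout.observe()['qvel']).max())
```

```text
[0.47736636 0.03234453 0.23551607] 1.0452513884755266
```

View pics/w1.png

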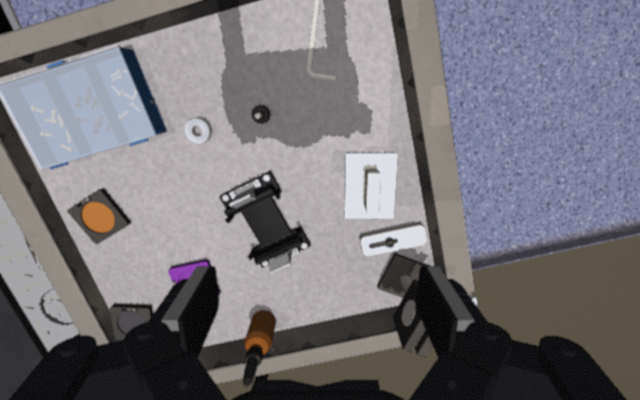

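Run:
```python
from h import *
d=np.load('pics/w1.png.npy',allow_pickle=True).item()
im=d['img']
cv2.imwrite('pics/w1a.png',cv2.resize(im[150:290,200:440],None,fx=3.3,fy=3.3,interpolation=cv2.INTER_CUBIC))
cv2.imwrite('pics/w1b.png',cv2.resize(im[170:400,0:220],None,fx=2.6,fy=2.6,interpolation=cv2.INTER_CUBIC))
def rect(mask,z,near,name):
    n,l,st,ce=cv2.connectedComponentsWithStats(mask)
    i=1+np.argmin([np.hypot(*(c-near)) if s[4]>60 else 1e9 for c,s in zip(ce[1:],st[1:])])
    c=max(cv2.findContours((l==i).astype(np.uint8),cv2.RETR_EXTERNAL,cv2.CHAIN_APPROX_NONE)[0],key=cv2.contourArea)
    P=np.array([onz(d,*p[0],z)[:2] for p in c]).astype(np.float32)
    r=cv2.minAreaRect(P*1000); print(name,st[i],np.round(r[0],1),np.round(r[1],1),round(r[2],1))
hsv=cv2.cvtColor(im,cv2.COLOR_BGR2HSV)
print(im[170,352],im[200,330],im[205,75],im[210,98],im[320,120], im[215,262],im[190,372])
rect(((im.min(2)>200)*255).astype(np.uint8),.006,(370,187),'cover')
m=((im.max(2)<110)*255).astype(np.uint8); 
or_=((hsv[...,1]>130)&(hsv[...,0]>5)&(hsv[...,0]<25)&(im.max(2)>120)).astype(np.uint8)*255
rect(or_,.0105,(98,217),'Bwin')
m2=cv2.bitwise_or(m,or_); cv2.imwrite('pics/m2.png',m2)
rect(m2,.0105,(98,217),'B')
```

```text
[231 224 220] [172 171 177] [76 78 82] [ 62 120 184] [81 74 79] [48 47 50] [231 224 221]
cover [ 345  154   52   65 2911] [517.8  80.9] [55.2 74. ] 75.7
Bwin [ 82 202  33  31 776] [ 474.5 -225.6] [37.2 34.9] 22.8
B [  68  188   63   56 1875] [ 473.5 -223.4] [49.  55.2] 16.0
```

View pics/w1a.png

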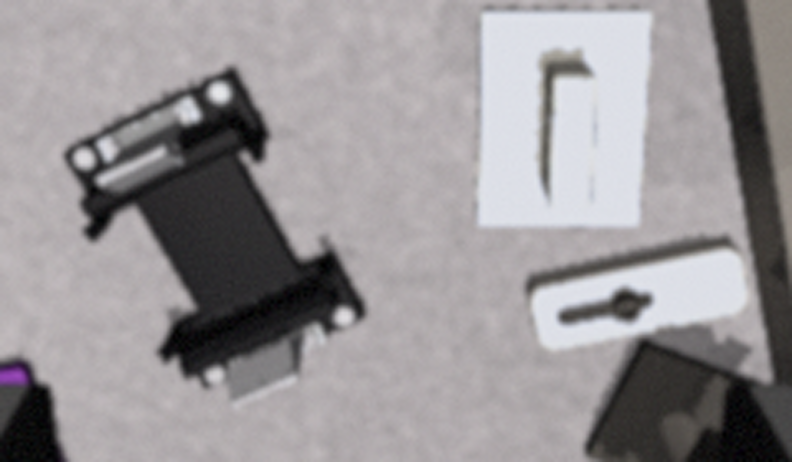

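View pics/w1b.png

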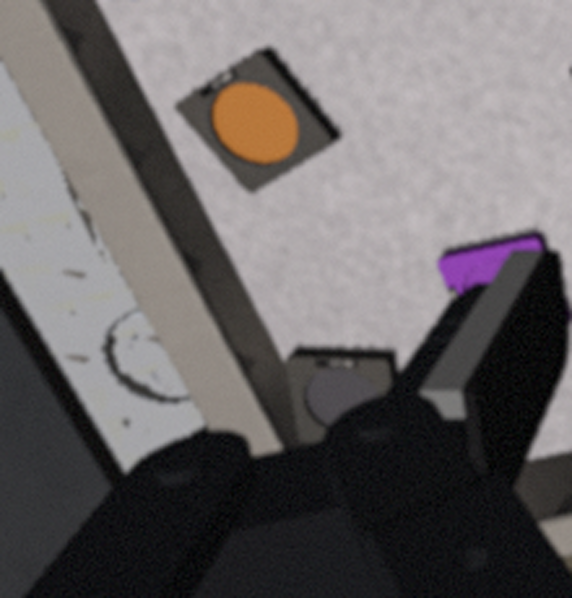

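Run:
```python
from h import *
d=np.load('pics/w1.png.npy',allow_pickle=True).item()
D=np.array([onz(d,200+x/3.3,150+y/3.3,.029)[:2] for x,y in[(219,92),(84,158),(344,315),(215,375)]])
print(D.round(4),D.mean(0))
for a,b in[(0,1),(2,3),(2,0),(3,1)]:
    v=D[a]-D[b];print(np.linalg.norm(v),np.degrees(np.arctan2(v[1],v[0])))
dt=np.load('pics/top0.png.npy',allow_pickle=True).item()
# wall: bottom/top at same ray-plane
b=onz(d,67.3,227.7,.002);print('bot',b)
for z in(.03,.04,.05,.06,.08):print(z,onz(d,42.3,227.7,z))
hsv=cv2.cvtColor(d['img'],cv2.COLOR_BGR2HSV)
for dd,z in((d,.0105),(dt,.0105)):
    h=cv2.cvtColor(dd['img'],cv2.COLOR_BGR2HSV);m=((h[...,0]>135)&(h[...,0]<160)&(h[...,1]>100)).astype(np.uint8)
    print('purple',[onz(dd,*np.argwhere(m)[:,::-1].mean(0),z)])
```

```text
[[ 0.4743 -0.0227]
 [ 0.4844 -0.0709]
 [ 0.5583 -0.0048]
 [ 0.5691 -0.0533]] [ 0.52149284 -0.03792073]
0.049314350305837036 101.80137737163317
0.049635187990325735 102.58792768786846
0.08584732935609116 11.999570106935506
0.08652818302147504 11.78866019766808
bot [ 0.4796055  -0.27279875  0.002     ]
0.03 [ 0.46686083 -0.27498941  0.03      ]
0.04 [ 0.46492112 -0.265561    0.04      ]
0.05 [ 0.46298141 -0.25613259  0.05      ]
0.06 [ 0.4610417  -0.24670418  0.06      ]
0.08 [ 0.45716228 -0.22784737  0.08      ]
purple [array([ 0.62927774, -0.08198134,  0.0105    ])]
purple [array([ 0.59472574, -0.27080865,  0.0105    ])]
```

Run:
```python
from h import *
plan(.521,-.042,.17,101.5)
```

```text
t 2.6167 pos [0.4774 0.0323 0.2355] F [ 0.9 -0.4  1. ] w 0.0853 dworld [ 0.0436 -0.0743 -0.0655] rv [ -0.32  -0.74 -25.97] n 6
rot/row [-0.0004 -0.001  -0.0361]
[[-0.51, -0.5, 0.54], [-0.47, -0.54, 0.54], [-0.43, -0.58, 0.55], [-0.38, -0.61, 0.55], [-0.33, -0.64, 0.55], [-0.28, -0.66, 0.55]]
```

Request:
{"method": "move_arm", "body": {
  "motion": [
    [[-0.55,-0.55,0.57],[0,0,-0.037],1],
    [[-0.5,-0.57,0.57],[0,0,-0.037],1],
    [[-0.45,-0.6,0.57],[0,0,-0.037],1],
    [[-0.4,-0.64,0.57],[0,0,-0.037],1],
    [[-0.35,-0.66,0.57],[0,0,-0.037],1],
    [[-0.3,-0.68,0.57],[0,0,-0.037],1],
    [[0,0,0],[0,0,-0.01],1],
    [[0,0,0],[0,0,0],1],
    [[0,0,0],[0,0,0],1]
  ]
}}

```text
time_s: 3.37
position: [0.5225, -0.0402, 0.1636]
tool_rot: [[-0.965, -0.262, -0.014], [-0.262, 0.965, -0.003], [0.015, 0.001, -1.0]]
ft_force: [0.1, 0.9, 0.6]
grip_width: 0.0855
```

Run:
```python
from h import *
d=grab('wrist','w2.png')
plan(.521,-.042,.17,101.5)
```

```text
t 3.4167 pos [ 0.5224 -0.0401  0.1638] F [0.3 0.2 0.2] w 0.0854 dworld [-0.0014 -0.0019  0.0062] rv [ 0.02 -0.82  3.71] n 1
rot/row [ 0.0002 -0.0068  0.0309]
[[0.1, -0.07, -0.31]]
```

View pics/w2.png

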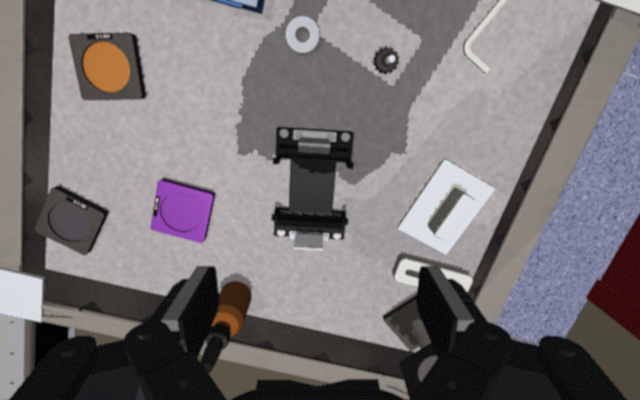

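Run:
```python
from h import *
d=np.load('pics/w2.png.npy',allow_pickle=True).item()
im=d['img']
cv2.imwrite('pics/w2a.png',cv2.resize(im[115:255,255:370],None,fx=4,fy=4,interpolation=cv2.INTER_CUBIC))
cv2.imwrite('pics/w2b.png',cv2.resize(im[20:270,25:225],None,fx=2.4,fy=2.4,interpolation=cv2.INTER_CUBIC))
```

```text
(no output)
```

View pics/w2a.png

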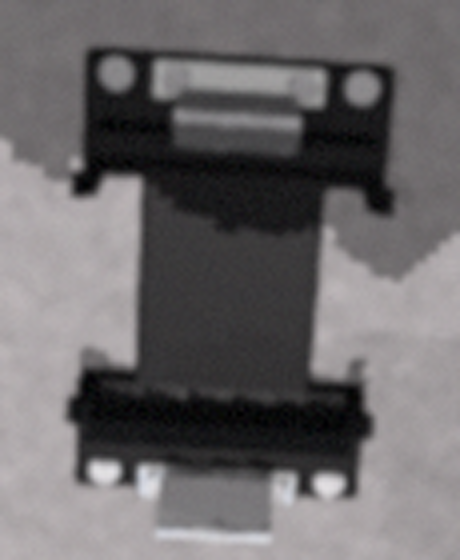

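View pics/w2b.png

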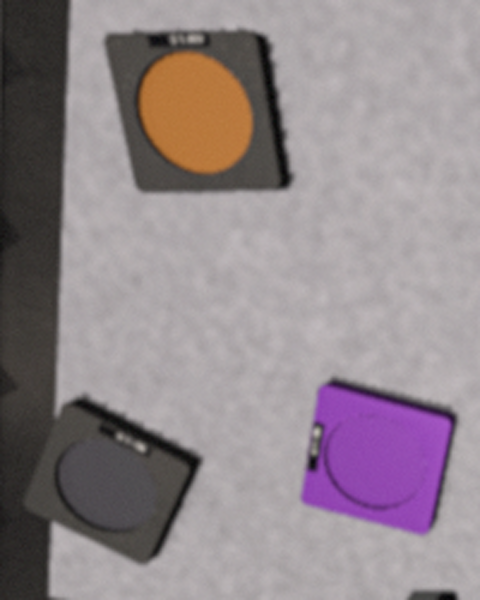

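Run:
```python
from h import *
d=np.load('pics/w2.png.npy',allow_pickle=True).item()
d1=np.load('pics/w1.png.npy',allow_pickle=True).item()
dt=np.load('pics/top0.png.npy',allow_pickle=True).item()
a1=[(200+x/3.3,150+y/3.3) for x,y in[(219,92),(84,158),(344,315),(215,375)]]
a2=[(255+x/4,115+y/4) for x,y in[(362,88),(116,73),(328,485),(105,470)]]
def tri(obs):
    A=np.zeros((3,3));b=np.zeros(3)
    for dd,p in obs:
        e,r=ray(dd,*p);r/=np.linalg.norm(r);Q=np.eye(3)-np.outer(r,r);A+=Q;b+=Q@e
    return np.linalg.solve(A,b)
print('tri',[tri([(d1,p),(d,q)]).round(4) for p,q in zip(a1,a2)])
for z in(.020,.029):
    D=np.array([onz(d,*p,z)[:2] for p in a2]);print(z,D.mean(0).round(4),[ (np.linalg.norm(D[i]-D[j]).round(4),np.degrees(np.arctan2(*(D[i]-D[j])[::-1])).round(1)) for i,j in[(0,1),(2,3),(2,0),(3,1)]])
def quad(n,pts,z):
    P=np.array([onz(d,25+x/2.4,20+y/2.4,z)[:2] for x,y in pts]);print(n,P.round(4).tolist(),P.mean(0).round(4),[ (np.linalg.norm(P[i]-P[i-1]).round(4),np.degrees(np.arctan2(*(P[i]-P[i-1])[::-1])).round(1)) for i in range(4)])
quad('B',[(107,34),(262,33),(284,187),(141,190)],.0105)
quad('A',[(70,400),(198,460),(150,563),(23,500)],.0105)
quad('purple',[(325,382),(454,414),(428,533),(302,500)],.0105)
# mark top view dots
c=dt['img'][130:220,280:350];cv2.imwrite('pics/t0h.png',cv2.resize(c,None,fx=7,fy=6.5,interpolation=cv2.INTER_CUBIC))
im=d['img'];m=((im.min(2)>195)*255).astype(np.uint8);n,l,st,ce=cv2.connectedComponentsWithStats(m)
i=l[230,412];print(st[i]);cc=max(cv2.findContours((l==i).astype(np.uint8),cv2.RETR_EXTERNAL,cv2.CHAIN_APPROX_NONE)[0],key=cv2.contourArea)
print(cv2.minAreaRect(np.array([1000*onz(d,*p[0],.006)[:2] for p in cc],np.float32)))
print('wallA',onz(d,25+55/2.4,20+450/2.4,.002),'at B',onz(d,25+65/2.4,20+100/2.4,.002))
```

```text
tri [array([ 0.4783, -0.0267,  0.0103]), array([ 0.4889, -0.0777,  0.0102]), array([ 0.5679, -0.0081,  0.0091]), array([ 0.5779, -0.0589,  0.0105])]
0.02 [ 0.5255 -0.0435] [(np.float64(0.0503), np.float64(101.7)), (np.float64(0.05), np.float64(100.9)), (np.float64(0.0886), np.float64(11.7)), (np.float64(0.0879), np.float64(11.9))]
0.029 [ 0.5229 -0.0441] [(np.float64(0.0487), np.float64(101.7)), (np.float64(0.0484), np.float64(100.9)), (np.float64(0.0858), np.float64(11.7)), (np.float64(0.0852), np.float64(11.9))]
B [[0.4582, -0.2556], [0.4448, -0.2074], [0.491, -0.1951], [0.5047, -0.2419]] [ 0.4746 -0.225 ] [(np.float64(0.0485), np.float64(-163.6)), (np.float64(0.05), np.float64(105.5)), (np.float64(0.0478), np.float64(14.9)), (np.float64(0.0488), np.float64(-73.7))]
A [[0.5871, -0.2624], [0.5987, -0.2151], [0.6471, -0.2296], [0.6325, -0.2781]] [ 0.6164 -0.2463] [(np.float64(0.048), np.float64(160.9)), (np.float64(0.0487), np.float64(76.3)), (np.float64(0.0505), np.float64(-16.7)), (np.float64(0.0507), np.float64(-106.7))]
purple [[0.5559, -0.1729], [0.5557, -0.1253], [0.6059, -0.1266], [0.6048, -0.1754]] [ 0.5806 -0.1501] [(np.float64(0.049), np.float64(177.1)), (np.float64(0.0476), np.float64(90.2)), (np.float64(0.0503), np.float64(-1.5)), (np.float64(0.0487), np.float64(-91.4))]
[ 399  160   96   94 3812]
((517.5823974609375, 80.86214447021484), (55.195709228515625, 75.10453796386719), 75.95770263671875)
wallA [ 0.61326668 -0.27290548  0.002     ] at B [ 0.48315781 -0.27384771  0.002     ]
```

View pics/t0h.png

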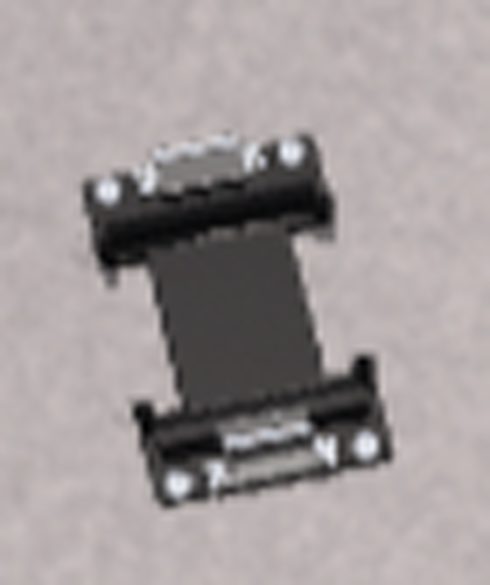

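Run:
```python
from h import *
d=np.load('pics/w2.png.npy',allow_pickle=True).item()
d1=np.load('pics/w1.png.npy',allow_pickle=True).item()
dt=np.load('pics/top0.png.npy',allow_pickle=True).item()
S={'w1':(d1,[(200+x/3.3,150+y/3.3) for x,y in[(219,92),(84,158),(344,315),(215,375)]]),
'w2':(d,[(255+x/4,115+y/4) for x,y in[(362,88),(116,73),(328,485),(105,470)]]),
'top':(dt,[(280+x/7,130+y/6.5) for x,y in[(178,484),(366,445),(107,190),(291,150)]])}
for k,(dd,a) in S.items():
  for z in(.008,.012,.02):
    D=np.array([onz(dd,*p,z)[:2] for p in a]);print(k,z,D.mean(0).round(4),[ (np.linalg.norm(D[i]-D[j]).round(4),np.degrees(np.arctan2(*(D[i]-D[j])[::-1])).round(1)) for i,j in[(0,1),(2,3),(2,0),(3,1)]])
# bay end-block edges in w2: mouths; floor slab sides: y width 40 at z=.010
for x,y in[(140,180),(323,185),(140,370),(310,370)]: print('floor',onz(d,255+x/4,115+y/4,.010).round(4))
```

```text
w1 0.008 [ 0.5288 -0.0434] [(np.float64(0.0523), np.float64(101.8)), (np.float64(0.0526), np.float64(102.6)), (np.float64(0.091), np.float64(12.0)), (np.float64(0.0917), np.float64(11.8))]
w1 0.012 [ 0.5274 -0.0424] [(np.float64(0.0517), np.float64(101.8)), (np.float64(0.052), np.float64(102.6)), (np.float64(0.09), np.float64(12.0)), (np.float64(0.0907), np.float64(11.8))]
w1 0.02 [ 0.5246 -0.0403] [(np.float64(0.0506), np.float64(101.8)), (np.float64(0.0509), np.float64(102.6)), (np.float64(0.0881), np.float64(12.0)), (np.float64(0.0888), np.float64(11.8))]
w2 0.008 [ 0.5288 -0.0428] [(np.float64(0.0524), np.float64(101.7)), (np.float64(0.052), np.float64(100.9)), (np.float64(0.0923), np.float64(11.7)), (np.float64(0.0916), np.float64(11.9))]
w2 0.012 [ 0.5277 -0.043 ] [(np.float64(0.0517), np.float64(101.7)), (np.float64(0.0513), np.float64(100.9)), (np.float64(0.0911), np.float64(11.7)), (np.float64(0.0904), np.float64(11.9))]
w2 0.02 [ 0.5255 -0.0435] [(np.float64(0.0503), np.float64(101.7)), (np.float64(0.05), np.float64(100.9)), (np.float64(0.0886), np.float64(11.7)), (np.float64(0.0879), np.float64(11.9))]
top 0.008 [ 0.5274 -0.0449] [(np.float64(0.0525), np.float64(101.5)), (np.float64(0.0524), np.float64(102.2)), (np.float64(0.0911), np.float64(11.7)), (np.float64(0.0918), np.float64(11.8))]
top 0.012 [ 0.5266 -0.045 ] [(np.float64(0.0523), np.float64(101.5)), (np.float64(0.0522), np.float64(102.2)), (np.float64(0.0907), np.float64(11.7)), (np.float64(0.0913), np.float64(11.8))]
top 0.02 [ 0.5249 -0.0453] [(np.float64(0.0518), np.float64(101.5)), (np.float64(0.0517), np.float64(102.2)), (np.float64(0.0899), np.float64(11.7)), (np.float64(0.0905), np.float64(11.8))]
floor [ 0.5098 -0.0674  0.01  ]
floor [ 0.5005 -0.0289  0.01  ]
floor [ 0.552 -0.057  0.01 ]
floor [ 0.542 -0.02   0.01 ]
```

Run:
```python
from h import *
plan(.4746,-.225,.09,15.5)
```

```text
t 3.4167 pos [ 0.5224 -0.0401  0.1638] F [0.3 0.2 0.2] w 0.0854 dworld [-0.0478 -0.1849 -0.0738] rv [-0.6  -0.68 89.71] n 13
rot/row [-0.0004 -0.0004  0.0575]
[[0.36, -0.64, 0.29], [0.28, -0.68, 0.29], [0.2, -0.71, 0.29], [0.11, -0.73, 0.29], [0.02, -0.73, 0.29], [-0.06, -0.73, 0.29], [-0.15, -0.72, 0.28], [-0.24, -0.7, 0.28], [-0.32, -0.66, 0.28], [-0.39, -0.62, 0.28], [-0.47, -0.57, 0.28], [-0.53, -0.51, 0.28], [-0.59, -0.44, 0.28]]
```

Request:
{"method": "move_arm", "body": {
  "motion": [
    [[0.36,-0.64,0.29],[0,0,0.0585],0.5],
    [[0.28,-0.68,0.29],[0,0,0.0585],0.5],
    [[0.2,-0.71,0.29],[0,0,0.0585],0.5],
    [[0.11,-0.73,0.29],[0,0,0.0585],0.5],
    [[0.02,-0.73,0.29],[0,0,0.0585],0.5],
    [[-0.06,-0.73,0.29],[0,0,0.0585],0.5],
    [[-0.15,-0.72,0.29],[0,0,0.0585],0.5],
    [[-0.24,-0.7,0.29],[0,0,0.0585],0.5],
    [[-0.32,-0.66,0.29],[0,0,0.0585],0.5],
    [[-0.39,-0.62,0.29],[0,0,0.0585],0.5],
    [[-0.47,-0.57,0.29],[0,0,0.0585],0.5],
    [[-0.53,-0.51,0.29],[0,0,0.0585],0.5]
  ]
}}

```text
time_s: 4.42
position: [0.4732, -0.207, 0.1001]
tool_rot: [[-0.331, 0.944, -0.002], [0.944, 0.331, -0.008], [-0.007, -0.004, -1.0]]
ft_force: [0.4, -0.1, 0.3]
grip_width: 0.0639
```

Run:
```python
from h import *
plan(.4746,-.225,.09,15.5)
```

```text
t 4.4167 pos [ 0.4732 -0.207   0.1001] F [ 0.4 -0.1  0.3] w 0.0639 dworld [ 0.0014 -0.018  -0.0101] rv [-0.22  0.38  3.82] n 2
rot/row [-0.0009  0.0016  0.0159]
[[-0.43, -0.11, 0.26], [-0.44, -0.1, 0.25]]
```

Request:
{"method": "move_arm", "body": {
  "motion": [
    [[-0.5,-0.12,0.3],[0,0.0015,0.016],0.5],
    [[-0.45,-0.12,0.3],[0,0.0015,0.016],0.5],
    [[0,0,0],[0,0,0],0.5]
  ]
}}

```text
time_s: 4.67
position: [0.4745, -0.2283, 0.0879]
tool_rot: [[-0.259, 0.966, -0.003], [0.966, 0.259, -0.002], [-0.001, -0.003, -1.0]]
ft_force: [-0.3, -0.9, 0.2]
grip_width: 0.0639
```

Run:
```python
from h import *
d=grab('wrist','w3.png')
plan(.4746,-.225,.09,15.5)
p=readout.observe()['position']
# where TCP axis projects
for z in (.0105,.05):print(proj(d,[p[0],p[1],z]))
```

```text
t 4.7167 pos [ 0.4746 -0.2276  0.0883] F [0.1 0.6 0.1] w 0.0643 dworld [0.     0.0026 0.0017] rv [-0.16  0.06 -0.35] n 1
rot/row [-0.0014  0.0005 -0.0029]
[[0.13, 0.03, -0.09]]
(np.float64(318.25829668375826), np.float64(209.4277680733141))
(np.float64(318.19837639659494), np.float64(234.02510851724458))
```

View pics/w3.png

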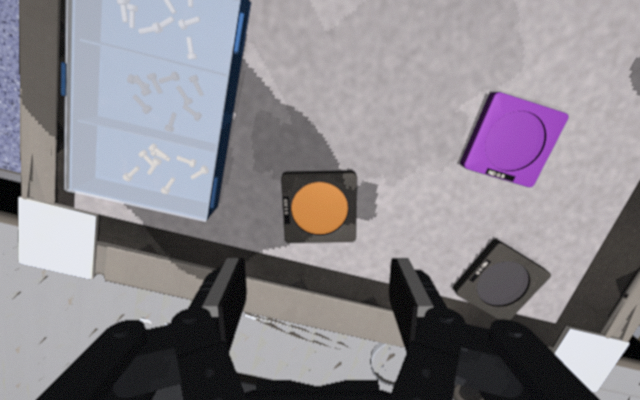

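Request:
{"method": "move_arm", "body": {
  "motion": [
    [[0.1,0,0.9],[0,0,0],0.5],
    [[0,0,0.9],[0,0,0],0.5],
    [[0,0,0.9],[0,0,0],0.5],
    [[0,0,0.5],[0,0,0],0.5],
    [[0,0,0.2],[0,0,0],0.5],
    [[0,0,0.1],[0,0,0],0.5]
  ]
}}

```text
time_s: 5.22
position: [0.4771, -0.2226, 0.0185]
tool_rot: [[-0.277, 0.961, 0.003], [0.961, 0.277, -0.004], [-0.005, 0.001, -1.0]]
ft_force: [0.1, 0.2, -0.3]
grip_width: 0.0642
```

Run:
```python
from h import *
plan(.4746,-.226,.001,15.5)
```

```text
t 5.2167 pos [ 0.4771 -0.2226  0.0185] F [ 0.1  0.2 -0.3] w 0.0642 dworld [-0.0025 -0.0034 -0.0175] rv [0.08 0.29 0.58] n 1
rot/row [0.0006 0.0024 0.0048]
[[-0.12, -0.17, 0.88]]
```

Request:
{"method": "move_arm", "body": {
  "motion": [
    [[-0.12,-0.16,0.3],[0,0,0.004],0.5],
    [[0,0,0.3],[0,0,0],0.5],
    [[0,0,0.2],[0,0,0],0.5],
    [[0,0,0.1],[0,0,0],0.5]
  ]
}}

```text
time_s: 5.55
position: [0.4757, -0.2259, 0.0009]
tool_rot: [[-0.271, 0.962, 0.005], [0.962, 0.271, -0.006], [-0.008, 0.003, -1.0]]
ft_force: [-1.0, -0.3, 0.1]
grip_width: 0.0644
```

Run:
```python
from h import *
d=grab('wrist','w4.png')
plan(.4746,-.226,.001,15.5)
```

```text
t 5.6 pos [ 0.4756 -0.2258  0.0007] F [-0.5  0.1 -1.1] w 0.064 dworld [-0.001  -0.0002  0.0003] rv [0.18 0.42 0.24] n 1
rot/row [0.0015 0.0035 0.002 ]
[[0.01, -0.05, -0.02]]
```

View pics/w4.png

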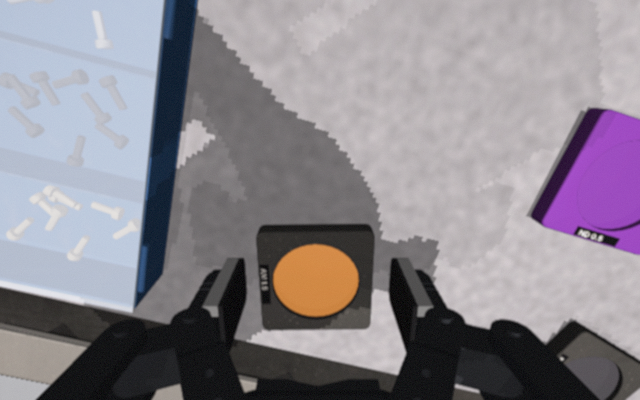

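Request:
{"method": "move_arm", "body": {
  "motion": [
    [[0,0,0],[0,0,0],0],
    [[0,0,0],[0,0,0],-0.2],
    [[0,0,0],[0,0,0],-0.2],
    [[0,0,0],[0,0,0],-0.2],
    [[0,0,0],[0,0,0],-0.2]
  ],
  "squeeze": 40
}}

```text
time_s: 6.02
position: [0.476, -0.2262, 0.0016]
tool_rot: [[-0.271, 0.962, 0.006], [0.962, 0.271, -0.007], [-0.009, 0.004, -1.0]]
ft_force: [0.4, 0.2, -0.8]
grip_width: 0.0485
```

Run:
```python
from h import *
d=grab('wrist','w5.png')
plan(.4746,-.226,.07,15.5)
```

```text
t 6.0667 pos [ 0.476  -0.2262  0.0016] F [-0.1 -0.2 -0.6] w 0.0488 dworld [-0.0014  0.0002  0.0684] rv [0.24 0.49 0.24] n 4
rot/row [0.0005 0.001  0.0005]
[[-0.0, -0.01, -0.85], [0.0, -0.01, -0.85], [0.0, -0.01, -0.85], [0.01, -0.02, -0.85]]
```

View pics/w5.png

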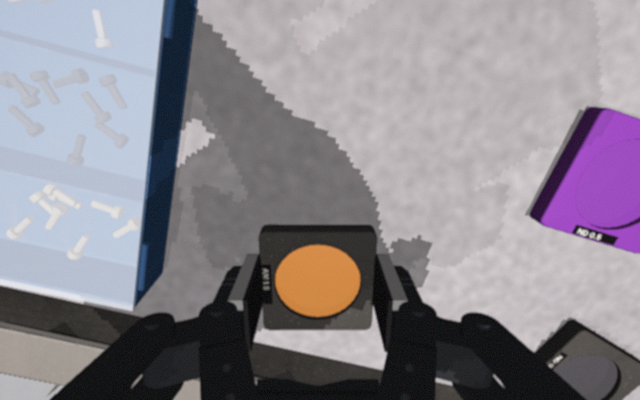

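Run:
```python
from h import *
d=np.load('pics/w5.png.npy',allow_pickle=True).item()
s=readout.observe();p=s['position'];M=s['tool_rot']
im=d['img'];h=cv2.cvtColor(im,cv2.COLOR_BGR2HSV)
m=((h[...,1]>130)&(h[...,0]>5)&(h[...,0]<25)&(im.max(2)>120)).astype(np.uint8)
c=cv2.minEnclosingCircle(max(cv2.findContours(m,0,2)[0],key=cv2.contourArea));print(c)
for uv in[(318,280),(262,235),(376,235),(260,329),(377,329)]:
    print(uv,((onz(d,*uv,.0105)-p)@M).round(4))
```

```text
((317.2882385253906, 279.5), 42.78496170043945)
(318, 280) [ 0.      0.0002 -0.0089]
(262, 235) [ 0.0217 -0.0232 -0.0092]
(376, 235) [ 0.0216  0.0245 -0.009 ]
(260, 329) [-0.026  -0.0266 -0.0088]
(377, 329) [-0.0262  0.0275 -0.0085]
```

Request:
{"method": "move_arm", "body": {
  "motion": [
    [[0,0,-0.5],[0,0,0],-0.2],
    [[0,0,-0.9],[0,0,0],-0.2],
    [[0,0,-0.9],[0,0,0],-0.2],
    [[0,0,-0.9],[0,0,0],-0.2],
    [[0,0,-0.9],[0,0,0],-0.2],
    [[0,0,0],[0,0,0],-0.2]
  ]
}}

```text
time_s: 6.57
position: [0.475, -0.2252, 0.0895]
tool_rot: [[-0.271, 0.962, 0.005], [0.962, 0.271, -0.006], [-0.007, 0.003, -1.0]]
ft_force: [0.5, -0.4, -0.8]
grip_width: 0.0485
```

Run:
```python
from h import *
plan(.528,-.0433,.085,101.8)
```

```text
t 6.5667 pos [ 0.475  -0.2252  0.0895] F [ 0.5 -0.4 -0.8] w 0.0485 dworld [ 0.053   0.1819 -0.0045] rv [ -0.16   0.46 -86.05] n 13
rot/row [-0.0001  0.0003 -0.0552]
[[0.62, 0.39, 0.01], [0.57, 0.45, 0.01], [0.51, 0.52, 0.02], [0.45, 0.57, 0.02], [0.38, 0.62, 0.02], [0.31, 0.66, 0.02], [0.23, 0.69, 0.02], [0.15, 0.71, 0.02], [0.06, 0.73, 0.02], [-0.02, 0.73, 0.02], [-0.1, 0.72, 0.02], [-0.19, 0.7, 0.02], [-0.27, 0.68, 0.02]]
```

Request:
{"method": "move_arm", "body": {
  "motion": [
    [[0.62,0.39,0],[0,0,-0.0575],-0.2],
    [[0.57,0.45,0],[0,0,-0.0575],-0.2],
    [[0.51,0.52,0],[0,0,-0.0575],-0.2],
    [[0.45,0.57,0],[0,0,-0.0575],-0.2],
    [[0.38,0.62,0],[0,0,-0.0575],-0.2],
    [[0.31,0.66,0],[0,0,-0.0575],-0.2],
    [[0.23,0.69,0],[0,0,-0.0575],-0.2],
    [[0.15,0.71,0],[0,0,-0.0575],-0.2],
    [[0.06,0.73,0],[0,0,-0.0575],-0.2],
    [[-0.02,0.73,0],[0,0,-0.0575],-0.2],
    [[-0.1,0.72,0],[0,0,-0.0575],-0.2],
    [[-0.19,0.7,0],[0,0,-0.0575],-0.2]
  ]
}}

```text
time_s: 7.57
position: [0.5149, -0.0496, 0.0882]
tool_rot: [[-0.98, -0.197, 0.004], [-0.197, 0.98, -0.007], [-0.002, -0.008, -1.0]]
ft_force: [-0.5, 0.4, -0.3]
grip_width: 0.0489
```

Run:
```python
from h import *
plan(.528,-.0433,.085,101.8)
```

```text
t 7.5667 pos [ 0.5149 -0.0496  0.0882] F [-0.5  0.4 -0.3] w 0.0489 dworld [ 0.0131  0.0063 -0.0032] rv [-0.43  0.13 -0.43] n 1
rot/row [-0.0036  0.0011 -0.0036]
[[-0.7, 0.18, 0.16]]
```

Request:
{"method": "move_arm", "body": {
  "motion": [
    [[-0.5,0.1,0.1],[-0.003,0,-0.003],-0.2],
    [[-0.1,0,0],[0,0,0],-0.2],
    [[0,0,0],[0,0,0],-0.2]
  ]
}}

```text
time_s: 7.82
position: [0.5269, -0.0428, 0.0855]
tool_rot: [[-0.978, -0.206, 0.001], [-0.206, 0.978, 0.0], [-0.001, 0.0, -1.0]]
ft_force: [-0.1, -0.3, 0.0]
grip_width: 0.0487
```

Run:
```python
from h import *
d=grab('wrist','w6.png')
plan(.528,-.0433,.085,101.8)
```

```text
t 7.8667 pos [ 0.5267 -0.0431  0.0854] F [0.2 0.3 0.6] w 0.0486 dworld [ 0.0013 -0.0002 -0.0004] rv [0.01 0.07 0.09] n 1
rot/row [0.0001 0.0006 0.0007]
[[-0.06, -0.02, 0.02]]
```

View pics/w6.png

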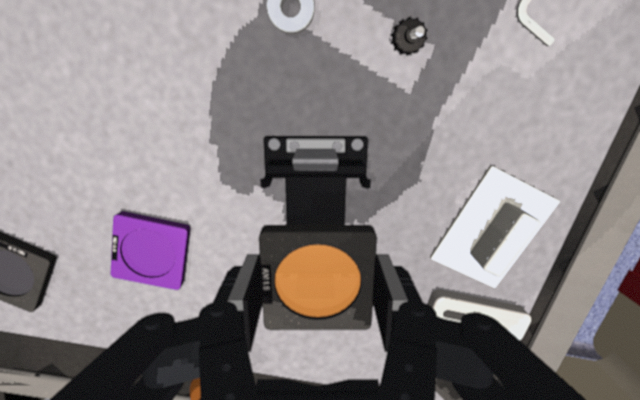

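Run:
```python
from h import *
d=np.load('pics/w6.png.npy',allow_pickle=True).item()
s=readout.observe();p=s['position'];M=s['tool_rot']
cv2.imwrite('pics/w6a.png',cv2.resize(d['img'][125:240,245:390],None,fx=4,fy=4,interpolation=cv2.INTER_CUBIC))
for uv in[(273.5,145),(357,144.5)]:
    q=onz(d,*uv,.010);print(q.round(4),((q-p)@M).round(4))
```

```text
[ 0.4894 -0.0782  0.01  ] [ 0.0439 -0.0267  0.0754]
[ 0.4783 -0.0271  0.01  ] [0.0442 0.0256 0.0754]
```

View pics/w6a.png

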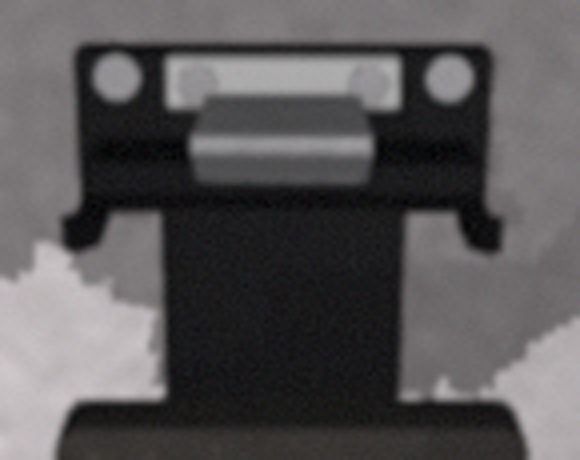

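Request:
{"method": "move_arm", "body": {
  "motion": [
    [[-0.05,-0.04,0.6],[0,0,0],-0.2],
    [[0,0,0.7],[0,0,0],-0.2],
    [[0,0,0.5],[0,0,0],-0.2],
    [[0,0,0.2],[0,0,0],-0.2],
    [[0,0,0],[0,0,0],-0.2]
  ]
}}

```text
time_s: 8.28
position: [0.5282, -0.0476, 0.0443]
tool_rot: [[-0.981, -0.192, 0.003], [-0.192, 0.981, -0.001], [-0.002, -0.001, -1.0]]
ft_force: [-0.4, -0.5, -0.3]
grip_width: 0.0487
```

Run:
```python
from h import *
plan(.528,-.0437,.0105,101.8,3)
```

```text
t 8.2833 pos [ 0.5282 -0.0476  0.0443] F [-0.4 -0.5 -0.3] w 0.0487 dworld [-0.0002  0.0039 -0.0338] rv [-0.08  0.14 -0.72] n 3
rot/row [-0.0002  0.0004 -0.002 ]
[[-0.01, 0.07, 0.56], [-0.01, 0.07, 0.56], [-0.01, 0.07, 0.56]]
```

Request:
{"method": "move_arm", "body": {
  "motion": [
    [[0,0.2,0.1],[0,0,-0.006],-0.2],
    [[0,0,0.15],[0,0,0],-0.2],
    [[0,0,0.15],[0,0,0],-0.2],
    [[0,0,0],[0,0,0],-0.2]
  ]
}}

```text
time_s: 8.62
position: [0.5277, -0.0445, 0.0368]
tool_rot: [[-0.979, -0.203, 0.004], [-0.203, 0.979, -0.001], [-0.004, -0.002, -1.0]]
ft_force: [-0.1, 0.0, -0.8]
grip_width: 0.0488
```

Run:
```python
from h import *
plan(.528,-.0437,.0105,101.8,3)
```

```text
t 8.6167 pos [ 0.5277 -0.0445  0.0368] F [-0.1  0.  -0.8] w 0.0488 dworld [ 0.0003  0.0008 -0.0263] rv [-0.13  0.22 -0.11] n 3
rot/row [-0.0004  0.0006 -0.0003]
[[-0.01, 0.01, 0.44], [-0.01, 0.01, 0.44], [-0.01, 0.01, 0.44]]
```

Filter bottom is just above the mouth (28 mm). Go in.

Request:
{"method": "move_arm", "body": {
  "motion": [
    [[0,0.04,0.3],[0,0,0],-0.2],
    [[0,0.02,0.3],[0,0,0],-0.2],
    [[0,0,0.3],[0,0,0],-0.2],
    [[0,0,0.2],[0,0,0],-0.2],
    [[0,0,0],[0,0,0],-0.2]
  ]
}}

```text
time_s: 9.03
position: [0.5279, -0.0432, 0.013]
tool_rot: [[-0.979, -0.202, 0.005], [-0.202, 0.979, -0.002], [-0.005, -0.003, -1.0]]
ft_force: [1.0, 0.0, -1.5]
grip_width: 0.0488
```

Run:
```python
from h import *
plan(.528,-.0437,.0105,101.8,3)
```

```text
t 9.0333 pos [ 0.5279 -0.0432  0.013 ] F [ 1.   0.  -1.5] w 0.0488 dworld [ 0.0001 -0.0005 -0.0025] rv [-0.16  0.28 -0.12] n 3
rot/row [-0.0005  0.0008 -0.0003]
[[-0.0, -0.01, 0.04], [-0.0, -0.01, 0.04], [-0.0, -0.01, 0.04]]
```

Request:
{"method": "move_arm", "body": {
  "motion": [
    [[0,0,0.1],[0,0,0],-0.2],
    [[0,0,0.08],[0,0,0],-0.2],
    [[0,0,0],[0,0,0],-0.2]
  ]
}}

```text
time_s: 9.28
position: [0.5279, -0.0432, 0.0091]
tool_rot: [[-0.979, -0.203, 0.005], [-0.203, 0.979, -0.002], [-0.005, -0.003, -1.0]]
ft_force: [-0.9, 0.5, 2.5]
grip_width: 0.0483
```

Run:
```python
from h import *
plan(.528,-.0437,.0098,101.8,3)
```

```text
t 9.2833 pos [ 0.5279 -0.0432  0.0091] F [-0.9  0.5  2.5] w 0.0483 dworld [ 0.0001 -0.0005  0.0007] rv [-0.15  0.26 -0.12] n 3
rot/row [-0.0004  0.0007 -0.0003]
[[-0.0, -0.01, -0.01], [-0.0, -0.01, -0.01], [-0.0, -0.01, -0.01]]
```

Request:
{"method": "move_arm", "body": {
  "motion": [
    [[0,0,0],[0,0,0],0.45],
    [[0,0,0],[0,0,0],0.45],
    [[0,0,0],[0,0,0],0.45],
    [[0,0,-0.3],[0,0,0],0.45],
    [[0,0,-0.6],[0,0,0],0.45],
    [[0,0,-0.9],[0,0,0],0.45],
    [[0,0,-0.9],[0,0,0],0.45],
    [[0,0,-0.9],[0,0,0],0.45],
    [[0,0,-0.9],[0,0,0],0.45],
    [[0,0,0],[0,0,0],0.45]
  ]
}}

```text
time_s: 10.12
position: [0.5274, -0.043, 0.105]
tool_rot: [[-0.979, -0.202, 0.005], [-0.202, 0.979, -0.002], [-0.005, -0.003, -1.0]]
ft_force: [0.2, -0.2, 0.4]
grip_width: 0.0614
```

Run:
```python
from h import *
d=grab('wrist','w7.png')
plan(.6164,-.2463,.09,-17)
```

```text
t 10.1667 pos [ 0.5267 -0.0429  0.1034] F [-0.2  0.5  1. ] w 0.0617 dworld [ 0.0897 -0.2034 -0.0134] rv [1.1000e-01 2.0000e-01 1.1868e+02] n 17
rot/row [0.0001 0.0001 0.0582]
[[-0.14, -0.64, 0.04], [-0.21, -0.62, 0.04], [-0.29, -0.59, 0.04], [-0.36, -0.55, 0.04], [-0.42, -0.5, 0.04], [-0.48, -0.45, 0.04], [-0.53, -0.38, 0.04], [-0.57, -0.32, 0.04], [-0.61, -0.25, 0.04], [-0.63, -0.17, 0.04], [-0.65, -0.09, 0.04], [-0.65, -0.01, 0.04], [-0.65, 0.07, 0.04], [-0.64, 0.15, 0.04], [-0.62, 0.22, 0.04], [-0.58, 0.3, 0.04], [-0.54, 0.36, 0.04]]
```

View pics/w7.png

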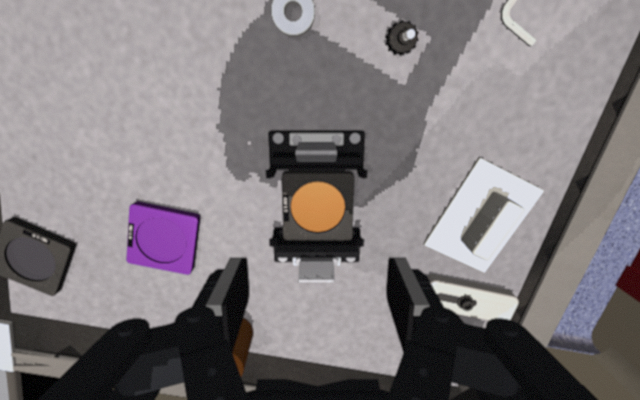

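Request:
{"method": "move_arm", "body": {
  "motion": [
    [[-0.15,-0.67,-0.1],[0,0,0.0595],0.45],
    [[-0.22,-0.65,-0.1],[0,0,0.0595],0.45],
    [[-0.3,-0.62,-0.1],[0,0,0.0595],0.45],
    [[-0.37,-0.57,0],[0,0,0.0595],0.45],
    [[-0.44,-0.52,0],[0,0,0.0595],0.45],
    [[-0.5,-0.46,0],[0,0,0.0595],0.45],
    [[-0.55,-0.4,0],[0,0,0.0595],0.45],
    [[-0.6,-0.33,0],[0,0,0.0595],0.45],
    [[-0.63,-0.26,0],[0,0,0.0595],0.45],
    [[-0.66,-0.18,0],[0,0,0.0595],0.45],
    [[-0.68,-0.1,0],[0,0,0.0595],0.45],
    [[-0.68,0,0],[0,0,0.0595],0.45]
  ]
}}

```text
time_s: 11.17
position: [0.5866, -0.1967, 0.0984]
tool_rot: [[-0.268, 0.963, -0.013], [0.963, 0.268, 0.007], [0.01, -0.011, -1.0]]
ft_force: [1.1, -0.3, 1.0]
grip_width: 0.0617
```

Run:
```python
from h import *
plan(.618,-.2405,.10,-17)
```

```text
t 11.1667 pos [ 0.5866 -0.1967  0.0984] F [ 1.1 -0.3  1. ] w 0.0617 dworld [ 0.0314 -0.0438  0.0016] rv [-0.78 -0.39 32.54] n 5
rot/row [-0.0013 -0.0007  0.0542]
[[-0.51, 0.18, -0.02], [-0.48, 0.24, -0.02], [-0.45, 0.29, -0.02], [-0.42, 0.34, -0.02], [-0.37, 0.39, -0.02]]
```

Request:
{"method": "move_arm", "body": {
  "motion": [
    [[-0.5,0.18,0],[-0.001,-0.001,0.056],0.45],
    [[-0.47,0.24,0],[-0.001,-0.001,0.056],0.45],
    [[-0.45,0.29,0],[-0.001,-0.001,0.056],0.45],
    [[-0.4,0.33,0],[-0.001,-0.001,0.056],0.45],
    [[-0.3,0.3,0],[-0.001,0,0.048],0.45],
    [[0,0,0],[0,0,0],0.45],
    [[0,0,0],[0,0,0],0.45]
  ]
}}

```text
time_s: 11.75
position: [0.6138, -0.242, 0.0885]
tool_rot: [[0.327, 0.945, -0.014], [0.945, -0.327, 0.004], [-0.0, -0.014, -1.0]]
ft_force: [-0.2, 0.7, -0.0]
grip_width: 0.0619
```

Run:
```python
from h import *
d=grab('wrist','w8.png')
plan(.618,-.2405,.0,-17)
p=readout.observe()['position'];print(proj(d,[p[0],p[1],.0105]))
```

```text
t 11.8 pos [ 0.6137 -0.2419  0.0884] F [ 0.2 -0.2 -0.5] w 0.0616 dworld [ 0.0043  0.0014 -0.0884] rv [-0.83  0.   -2.1 ] n 5
rot/row [-0.0014  0.     -0.0035]
[[0.03, 0.05, 0.88], [0.03, 0.05, 0.88], [0.03, 0.04, 0.88], [0.03, 0.04, 0.88], [0.03, 0.04, 0.88]]
(np.float64(319.3226873427718), np.float64(209.84409879310869))
```

View pics/w8.png

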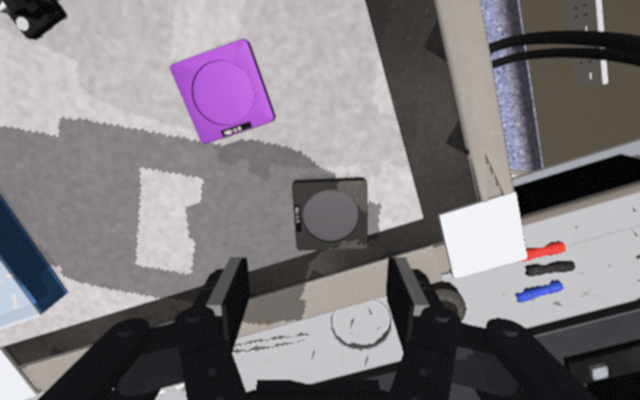

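Run:
```python
from h import *
d=np.load('pics/w8.png.npy',allow_pickle=True).item()
P=np.array([onz(d,*q,.0105) for q in[(292.5,181),(367,177.5),(368.5,248),(296,250.5)]]);print(P.round(4),P.mean(0))
plan(.621,-.2408,.035,-16.5,4)
```

```text
[[ 0.6036 -0.2171  0.0105]
 [ 0.6504 -0.2306  0.0105]
 [ 0.6369 -0.2799  0.0105]
 [ 0.5882 -0.2654  0.0105]] [ 0.61978522 -0.24826737  0.0105    ]
t 11.8 pos [ 0.6137 -0.2419  0.0884] F [ 0.2 -0.2 -0.5] w 0.0616 dworld [ 0.0073  0.0011 -0.0534] rv [-0.83 -0.   -2.6 ] n 4
rot/row [-0.0017 -0.     -0.0054]
[[0.04, 0.09, 0.67], [0.04, 0.09, 0.67], [0.04, 0.09, 0.67], [0.04, 0.09, 0.67]]
```

Request:
{"method": "move_arm", "body": {
  "motion": [
    [[0.04,0.1,0.6],[-0.002,0,-0.006],0.42],
    [[0.04,0.1,0.6],[-0.002,0,-0.006],0.42],
    [[0.04,0.1,0.6],[-0.002,0,-0.006],0.42],
    [[0.04,0.1,0.5],[-0.002,0,-0.006],0.42],
    [[0,0,0.1],[0,0,0],0.42],
    [[0,0,0],[0,0,0],0.42]
  ]
}}

```text
time_s: 12.3
position: [0.6207, -0.2381, 0.0378]
tool_rot: [[0.261, 0.965, 0.001], [0.965, -0.261, 0.001], [0.001, 0.001, -1.0]]
ft_force: [0.4, -0.0, -0.1]
grip_width: 0.0606
```

Run:
```python
from h import *
d=grab('wrist','w9.png')
plan(.621,-.2408,.001,-16.5,3)
```

```text
t 12.35 pos [ 0.6208 -0.2381  0.038 ] F [-0.  -0.5  0.1] w 0.0606 dworld [ 0.0002 -0.0027 -0.037 ] rv [ 0.06 -0.05  1.35] n 3
rot/row [ 0.0002 -0.0001  0.0037]
[[-0.04, 0.01, 0.62], [-0.04, 0.02, 0.62], [-0.04, 0.02, 0.62]]
```

View pics/w9.png

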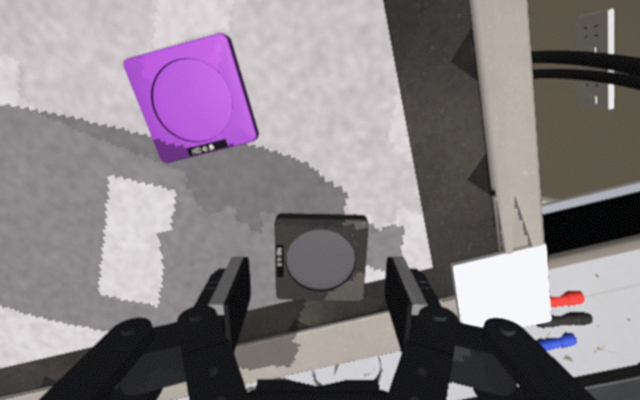

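Request:
{"method": "move_arm", "body": {
  "motion": [
    [[-0.06,0,0.5],[0,0,0.001],0.42],
    [[-0.04,0,0.5],[0,0,0.001],0.42],
    [[0,0,0.35],[0,0,0],0.42],
    [[0,0,0.15],[0,0,0],0.42],
    [[0,0,0],[0,0,0],0.42]
  ]
}}

```text
time_s: 12.77
position: [0.6206, -0.2405, 0.0065]
tool_rot: [[0.265, 0.964, 0.003], [0.964, -0.265, -0.001], [0.0, 0.003, -1.0]]
ft_force: [-0.2, 0.3, 0.8]
grip_width: 0.0603
```

Run:
```python
from h import *
d=grab('wrist','w10.png')
plan(.621,-.2408,.001,-15.5,3)
```

```text
t 12.8167 pos [ 0.6206 -0.2405  0.0068] F [-0.3  0.5 -0.3] w 0.0608 dworld [ 0.0004 -0.0003 -0.0058] rv [ 0.19 -0.    0.12] n 3
rot/row [ 0.0005 -0.      0.0003]
[[-0.0, 0.01, 0.1], [-0.0, 0.01, 0.1], [-0.0, 0.01, 0.1]]
```

View pics/w10.png

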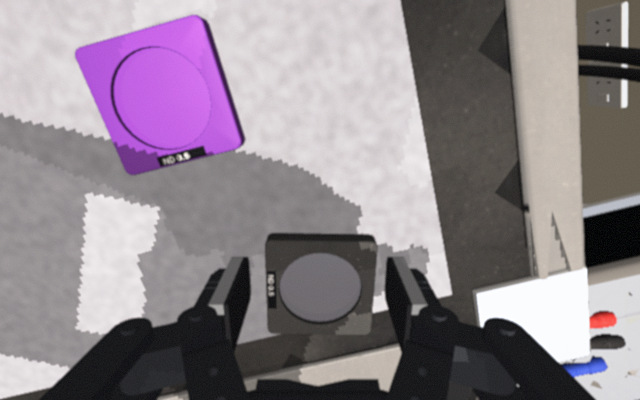

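Clear of wall, filter between the pads. Last bit down, then close.

Request:
{"method": "move_arm", "body": {
  "motion": [
    [[0,0,0.2],[0,0,0],0.42],
    [[0,0,0.13],[0,0,0],0.42],
    [[0,0,0.0],[0,0,0],0.42],
    [[0,0,0],[0,0,0],0],
    [[0,0,0],[0,0,0],-0.2],
    [[0,0,0],[0,0,0],-0.2],
    [[0,0,0],[0,0,0],-0.2],
    [[0,0,0],[0,0,0],-0.2]
  ]
}}

```text
time_s: 13.48
position: [0.6214, -0.2409, 0.001]
tool_rot: [[0.265, 0.964, 0.006], [0.964, -0.265, -0.002], [-0.001, 0.006, -1.0]]
ft_force: [-0.5, -1.2, -0.9]
grip_width: 0.0485
```

Run:
```python
from h import *
d=grab('wrist','w11.png')
s=readout.observe();p=s['position'];M=s['tool_rot']
plan(.621,-.2408,.1,-15.5,3)
print(proj(d,[p[0],p[1],.0105]))
np.save('g.npy',dict(p=p,M=M),allow_pickle=True)
```

```text
t 13.5333 pos [ 0.6214 -0.241   0.001 ] F [ 0.3 -0.2 -0.9] w 0.0486 dworld [-0.0004  0.0002  0.099 ] rv [0.34 0.04 0.13] n 3
rot/row [0.001  0.0001 0.0004]
[[-0.0, 0.0, -1.65], [-0.0, -0.0, -1.65], [0.0, -0.0, -1.65]]
(np.float64(318.16613336877447), np.float64(280.70129421528827))
```

View pics/w11.png

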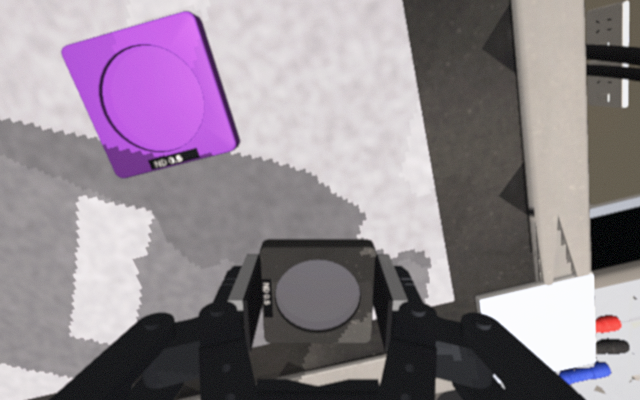

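Request:
{"method": "move_arm", "body": {
  "motion": [
    [[0,0,-0.5],[0,0,0],-0.2],
    [[0.1,0,-0.9],[0,0,0],-0.2],
    [[0,0,-0.9],[0,0,0],-0.2],
    [[0,0,-0.9],[0,0,0],-0.2],
    [[0,0,-0.9],[0,0,0],-0.2],
    [[0,0,-0.4],[0,0,0],-0.2]
  ]
}}

```text
time_s: 14.03
position: [0.6204, -0.2381, 0.0951]
tool_rot: [[0.265, 0.964, 0.001], [0.964, -0.265, 0.0], [0.001, 0.001, -1.0]]
ft_force: [0.6, 0.2, -0.7]
grip_width: 0.0486
```

Run:
```python
from h import *
d=np.load('pics/w11.png.npy',allow_pickle=True).item();g=np.load('g.npy',allow_pickle=True).item()
for uv in[(318,295),(318,250),(318,343)]: print(((onz(d,*uv,.0105)-g['p'])@g['M']).round(4))
# target: filter centre at holder (.5284,-.0433): TCP = that + .0076*toolx
a=np.radians(101.8); tx=np.array([-np.sin(a)*-1*-1,np.cos(a)])
print(tx)
t=np.array([.5284,-.0434])+.0078*np.array([-.979,-.204]);print(t)
plan(t[0],t[1],.11,101.8)
```

```text
[-0.0073 -0.     -0.0095]
[ 0.0149 -0.     -0.0095]
[-0.0334 -0.     -0.0095]
[-0.97886739 -0.20449605]
[ 0.5207638 -0.0449912]
t 14.0333 pos [ 0.6204 -0.2381  0.0951] F [ 0.6  0.2 -0.7] w 0.0486 dworld [-0.0996  0.1931  0.0149] rv [ 8.0000e-02  4.0000e-02 -1.1717e+02] n 17
rot/row [ 0.      0.     -0.0574]
[[0.47, -0.43, -0.04], [0.52, -0.37, -0.04], [0.56, -0.31, -0.04], [0.59, -0.24, -0.04], [0.62, -0.17, -0.04], [0.63, -0.09, -0.04], [0.64, -0.01, -0.04], [0.64, 0.06, -0.04], [0.62, 0.14, -0.04], [0.6, 0.21, -0.04], [0.57, 0.28, -0.04], [0.54, 0.35, -0.04], [0.49, 0.41, -0.04], [0.44, 0.47, -0.04], [0.38, 0.52, -0.04], [0.31, 0.56, -0.04], [0.24, 0.59, -0.04]]
```

Request:
{"method": "move_arm", "body": {
  "motion": [
    [[0.49,-0.45,-0.1],[0,0,-0.059],-0.2],
    [[0.54,-0.39,-0.1],[0,0,-0.059],-0.2],
    [[0.58,-0.32,-0.1],[0,0,-0.059],-0.2],
    [[0.61,-0.25,-0.1],[0,0,-0.059],-0.2],
    [[0.64,-0.18,0],[0,0,-0.059],-0.2],
    [[0.66,-0.1,0],[0,0,-0.059],-0.2],
    [[0.66,0,0],[0,0,-0.059],-0.2],
    [[0.66,0.07,0],[0,0,-0.059],-0.2],
    [[0.64,0.15,0],[0,0,-0.059],-0.2],
    [[0.62,0.22,0],[0,0,-0.059],-0.2],
    [[0.58,0.3,0],[0,0,-0.059],-0.2],
    [[0.55,0.36,0],[0,0,-0.059],-0.2]
  ]
}}

```text
time_s: 15.03
position: [0.5413, -0.0954, 0.1082]
tool_rot: [[-0.943, 0.331, 0.008], [0.331, 0.943, -0.004], [-0.009, -0.001, -1.0]]
ft_force: [0.1, -1.1, -0.9]
grip_width: 0.0487
```

Run:
```python
from h import *
plan(.521,-.045,.10,101.8)
```

```text
t 15.0333 pos [ 0.5413 -0.0954  0.1082] F [ 0.1 -1.1 -0.9] w 0.0487 dworld [-0.0203  0.0504 -0.0082] rv [ -0.19   0.47 -31.16] n 5
rot/row [-0.0003  0.0008 -0.0519]
[[0.36, 0.41, 0.08], [0.31, 0.44, 0.08], [0.26, 0.48, 0.08], [0.21, 0.5, 0.08], [0.15, 0.52, 0.08]]
```

Request:
{"method": "move_arm", "body": {
  "motion": [
    [[0.36,0.43,0.05],[0,0.001,-0.054],-0.2],
    [[0.31,0.46,0.05],[0,0.001,-0.054],-0.2],
    [[0.26,0.49,0.05],[0,0.001,-0.054],-0.2],
    [[0.21,0.46,0.05],[0,0.001,-0.054],-0.2],
    [[0.1,0.3,0.1],[0,0,-0.045],-0.2],
    [[0,0,0],[0,0,0],-0.2],
    [[0,0,0],[0,0,0],-0.2]
  ]
}}

```text
time_s: 15.62
position: [0.519, -0.045, 0.1033]
tool_rot: [[-0.971, -0.24, -0.001], [-0.24, 0.971, -0.003], [0.002, -0.002, -1.0]]
ft_force: [0.3, 0.4, -0.6]
grip_width: 0.0486
```

Run:
```python
from h import *
d=grab('wrist','w12.png')
plan(.521,-.045,.055,101.8)
```

```text
t 15.6667 pos [ 0.519  -0.0451  0.1033] F [-0.4  0.5 -0.4] w 0.0487 dworld [ 0.002   0.0001 -0.0483] rv [-0.13 -0.09  2.05] n 3
rot/row [-0.0004 -0.0002  0.0057]
[[-0.03, -0.0, 0.81], [-0.03, -0.0, 0.81], [-0.03, -0.0, 0.81]]
```

View pics/w12.png

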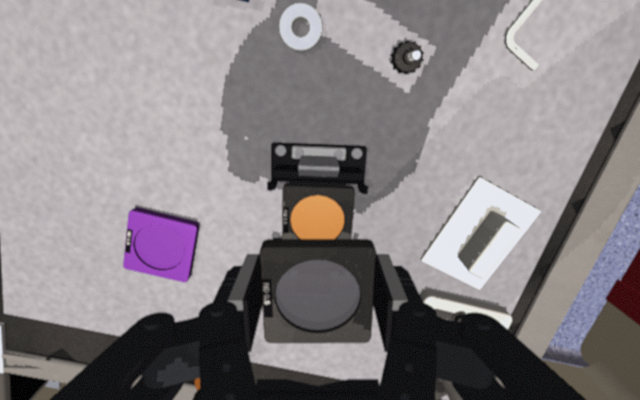

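Request:
{"method": "move_arm", "body": {
  "motion": [
    [[-0.03,0,0.6],[0,0,0.006],-0.2],
    [[-0.03,0,0.6],[0,0,0.006],-0.2],
    [[-0.03,0,0.5],[0,0,0.006],-0.2],
    [[0,0,0.2],[0,0,0],-0.2],
    [[0,0,0],[0,0,0],-0.2]
  ]
}}

```text
time_s: 16.08
position: [0.5228, -0.0474, 0.0653]
tool_rot: [[-0.982, -0.187, 0.003], [-0.187, 0.982, -0.004], [-0.002, -0.005, -1.0]]
ft_force: [-0.2, 1.0, -0.3]
grip_width: 0.0486
```

Run:
```python
from h import *
plan(.521,-.045,.04,101.8)
```

```text
t 16.0833 pos [ 0.5228 -0.0474  0.0653] F [-0.2  1.  -0.3] w 0.0486 dworld [-0.0018  0.0024 -0.0253] rv [-0.27  0.12 -1.03] n 2
rot/row [-0.0011  0.0005 -0.0043]
[[0.03, 0.07, 0.63], [0.03, 0.07, 0.63]]
```

Request:
{"method": "move_arm", "body": {
  "motion": [
    [[0.05,0.12,0.4],[-0.001,0.001,-0.008],-0.2],
    [[0,0,0.4],[-0.001,0,0],-0.2],
    [[0,0,0.35],[0,0,0],-0.2],
    [[0,0,0],[0,0,0],-0.2],
    [[0,0,0],[0,0,0],-0.2]
  ]
}}

```text
time_s: 16.5
position: [0.522, -0.0459, 0.041]
tool_rot: [[-0.979, -0.203, 0.001], [-0.203, 0.979, -0.001], [-0.001, -0.001, -1.0]]
ft_force: [1.0, -0.1, 0.1]
grip_width: 0.049
```

Run:
```python
from h import *
d=grab('wrist','w13.png')
plan(.521,-.045,.0185,101.8)
```

```text
t 16.55 pos [ 0.5219 -0.0459  0.041 ] F [-0.4 -0.4 -1. ] w 0.0486 dworld [-0.0009  0.0009 -0.0225] rv [-0.05  0.06 -0.11] n 2
rot/row [-0.0002  0.0003 -0.0005]
[[0.02, 0.03, 0.56], [0.02, 0.03, 0.56]]
```

View pics/w13.png

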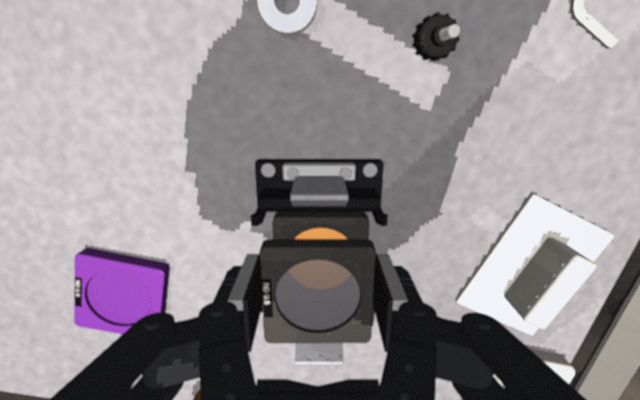

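Request:
{"method": "move_arm", "body": {
  "motion": [
    [[0.03,0.05,0.25],[0,0,0],-0.2],
    [[0.02,0,0.25],[0,0,0],-0.2],
    [[0,0,0.25],[0,0,0],-0.2],
    [[0,0,0.15],[0,0,0],-0.2],
    [[0,0,0],[0,0,0],-0.2]
  ]
}}

```text
time_s: 16.97
position: [0.521, -0.0451, 0.0219]
tool_rot: [[-0.979, -0.203, 0.003], [-0.203, 0.979, -0.001], [-0.002, -0.002, -1.0]]
ft_force: [-0.8, -0.8, -0.1]
grip_width: 0.0486
```

Run:
```python
from h import *
plan(.521,-.045,.0175,101.8)
```

```text
t 16.9667 pos [ 0.521  -0.0451  0.0219] F [-0.8 -0.8 -0.1] w 0.0486 dworld [-0.      0.0001 -0.0044] rv [-0.1   0.14 -0.11] n 1
rot/row [-0.0008  0.0012 -0.0009]
[[0.0, 0.01, 0.22]]
```

Request:
{"method": "move_arm", "body": {
  "motion": [
    [[0,0,0.13],[0,0,0],-0.2],
    [[0,0,0.1],[0,0,0],-0.2],
    [[0,0,0.05],[0,0,0],-0.2],
    [[0,0,0],[0,0,0],-0.2]
  ]
}}

```text
time_s: 17.3
position: [0.5213, -0.0451, 0.0174]
tool_rot: [[-0.979, -0.203, 0.004], [-0.203, 0.979, -0.001], [-0.003, -0.002, -1.0]]
ft_force: [0.1, 0.3, -1.0]
grip_width: 0.0487
```

Run:
```python
from h import *
d=grab('wrist','w14.png')
plan(.521,-.045,.0175,101.8)
```

```text
t 17.35 pos [ 0.5214 -0.0452  0.0173] F [ 0.2 -0.9  0.4] w 0.0485 dworld [-0.0004  0.0002  0.0002] rv [-0.13  0.21 -0.1 ] n 1
rot/row [-0.0011  0.0018 -0.0009]
[[0.02, 0.01, -0.01]]
```

View pics/w14.png

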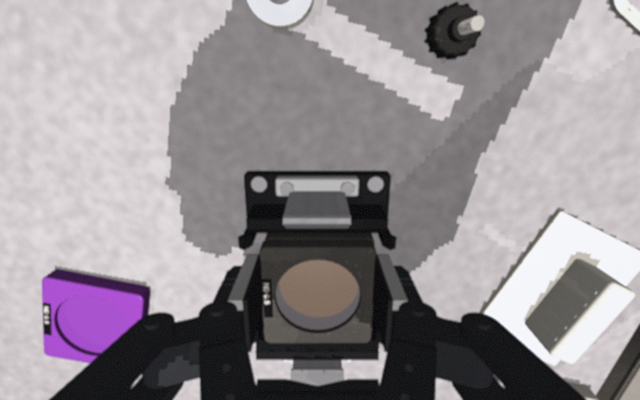

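Request:
{"method": "move_arm", "body": {
  "motion": [
    [[0,0,0.04],[0,0,0],-0.2],
    [[0,0,0],[0,0,0],0.45],
    [[0,0,0],[0,0,0],0.45],
    [[0,0,0],[0,0,0],0.45],
    [[0,0,-0.3],[0,0,0],0.45],
    [[0,0,-0.6],[0,0,0],0.45],
    [[0,0,-0.9],[0,0,0],0.45],
    [[0,0,-0.9],[0,0,0],0.45],
    [[0,0,-0.9],[0,0,0],0.45],
    [[0,0,-0.9],[0,0,0],0.45],
    [[0,0,0],[0,0,0],0.45]
  ]
}}

```text
time_s: 18.27
position: [0.5207, -0.045, 0.1113]
tool_rot: [[-0.979, -0.203, 0.002], [-0.203, 0.979, -0.001], [-0.002, -0.001, -1.0]]
ft_force: [0.2, -0.1, 0.1]
grip_width: 0.062
```

Run:
```python
from h import *
d=grab('wrist','w15.png')
plan(.5176,.0809,.11,76)
cv2.imwrite('pics/w15a.png',cv2.resize(d['img'][110:300,230:410],None,fx=3,fy=3,interpolation=cv2.INTER_CUBIC))
```

```text
t 18.3167 pos [ 0.5201 -0.0448  0.1098] F [ 0.6  0.5 -0.1] w 0.0619 dworld [-0.0025  0.1257  0.0002] rv [-1.000e-02  1.000e-02  2.569e+01] n 7
rot/row [-0.      0.      0.0306]
[[-0.16, 0.88, -0.0], [-0.11, 0.89, -0.0], [-0.05, 0.9, -0.0], [0.01, 0.9, -0.0], [0.06, 0.9, -0.0], [0.12, 0.89, -0.0], [0.18, 0.88, -0.0]]
```

View pics/w15.png

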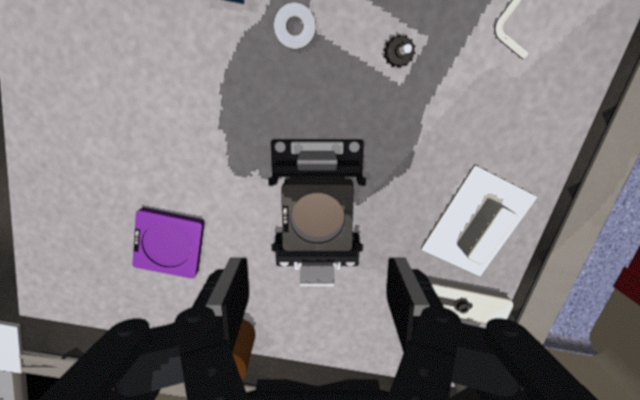

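View pics/w15a.png

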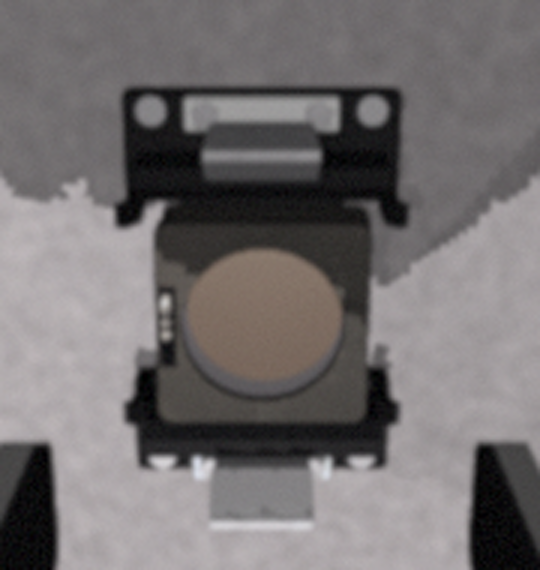

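Request:
{"method": "move_arm", "body": {
  "motion": [
    [[-0.16,0.95,0],[0,0,0.033],0.1],
    [[-0.11,0.95,0],[0,0,0.033],0.1],
    [[-0.05,0.95,0],[0,0,0.033],0.1],
    [[0.01,0.95,0],[0,0,0.033],0.1],
    [[0.06,0.95,0],[0,0,0.033],0.1],
    [[0.12,0.9,0],[0,0,0.033],0.1],
    [[0.1,0.4,0.1],[0,0,0.02],0.1],
    [[0,0,0],[0,0,0],0.1],
    [[0,0,0],[0,0,0],0.1]
  ]
}}

```text
time_s: 19.07
position: [0.5159, 0.0819, 0.1005]
tool_rot: [[-0.962, 0.272, -0.011], [0.272, 0.962, 0.001], [0.011, -0.002, -1.0]]
ft_force: [-0.3, 0.3, -0.7]
grip_width: 0.0471
```

Run:
```python
from h import *
d=grab('wrist','w16.png')
plan(.5176,.0809,.06,76)
p=readout.observe()['position'];print(proj(d,[p[0],p[1],.030]),proj(d,[p[0],p[1],.006]))
cv2.imwrite('pics/w16a.png',cv2.resize(d['img'][110:310,220:430],None,fx=3,fy=3,interpolation=cv2.INTER_CUBIC))
```

```text
t 19.1167 pos [0.5158 0.0817 0.1005] F [ 0.1  0.7 -0.8] w 0.0471 dworld [ 0.0018 -0.0008 -0.0405] rv [-0.12 -0.66 -1.83] n 3
rot/row [-0.0003 -0.0018 -0.0051]
[[-0.04, -0.0, 0.67], [-0.04, -0.0, 0.67], [-0.03, -0.0, 0.67]]
(np.float64(316.62236290604), np.float64(214.96675705168676)) (np.float64(316.7280001743389), np.float64(203.1136963092375))
```

View pics/w16.png

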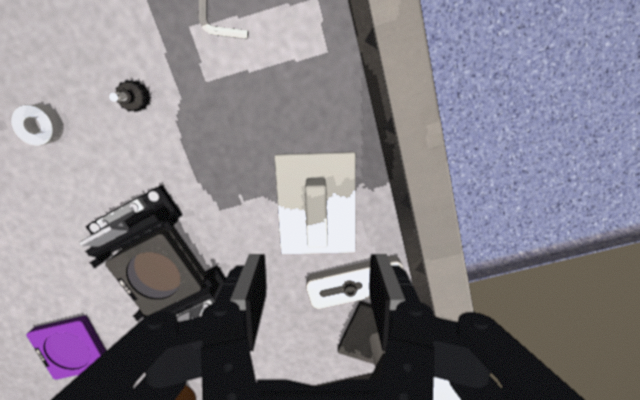

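View pics/w16a.png

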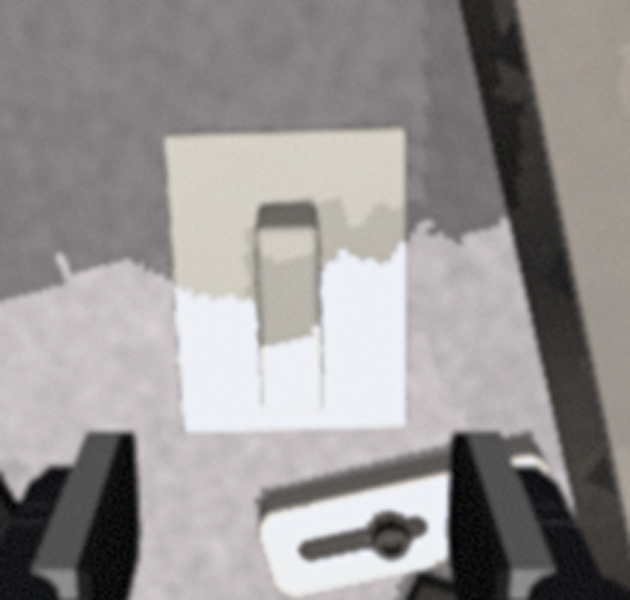

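Request:
{"method": "move_arm", "body": {
  "motion": [
    [[-0.04,0,0.7],[0,-0.002,-0.006],-0.15],
    [[-0.04,0,0.7],[0,-0.002,-0.006],-0.15],
    [[-0.03,0,0.6],[0,-0.002,-0.004],-0.15],
    [[0,0,0.2],[0,0,0],-0.15],
    [[0,0,0],[0,0,0],-0.15]
  ]
}}

```text
time_s: 19.53
position: [0.5182, 0.0773, 0.0545]
tool_rot: [[-0.971, 0.237, 0.001], [0.237, 0.971, -0.003], [-0.002, -0.003, -1.0]]
ft_force: [-0.1, -0.5, 0.7]
grip_width: 0.0361
```

Run:
```python
from h import *
plan(.517,.0809,.0085,76)
```

```text
t 19.5333 pos [0.5182 0.0773 0.0545] F [-0.1 -0.5  0.7] w 0.0361 dworld [-0.0012  0.0036 -0.046 ] rv [-0.15  0.11  0.28] n 3
rot/row [-0.0004  0.0003  0.0008]
[[0.04, 0.06, 0.77], [0.04, 0.06, 0.77], [0.03, 0.05, 0.77]]
```

Request:
{"method": "move_arm", "body": {
  "motion": [
    [[0.04,0.15,0.2],[-0.001,0,0.002],-0.15],
    [[0,0.03,0.4],[0,0,0],-0.15],
    [[0,0,0.45],[0,0,0],-0.15],
    [[0,0,0.3],[0,0,0],-0.15],
    [[0,0,0],[0,0,0],-0.15],
    [[0,0,0],[0,0,0],-0.15]
  ]
}}

```text
time_s: 20.03
position: [0.5192, 0.0801, 0.026]
tool_rot: [[-0.97, 0.243, 0.003], [0.243, 0.97, -0.001], [-0.004, -0.0, -1.0]]
ft_force: [0.2, -0.2, -0.3]
grip_width: 0.0363
```

Run:
```python
from h import *
d=grab('wrist','w17.png')
plan(.517,.081,.0085,76)
p=readout.observe()['position'];print(proj(d,[p[0],p[1],.030]),proj(d,[p[0],p[1],.006]))
```

```text
t 20.0833 pos [0.5192 0.0802 0.0261] F [-0.   0.3  0.6] w 0.0364 dworld [-0.0022  0.0008 -0.0176] rv [ 0.    0.21 -0.04] n 1
rot/row [ 0.      0.0017 -0.0003]
[[0.12, 0.01, 0.88]]
(np.float64(316.6295871790917), np.float64(273.72824448402713)) (np.float64(316.6673571215972), np.float64(249.16246419719286))
```

View pics/w17.png

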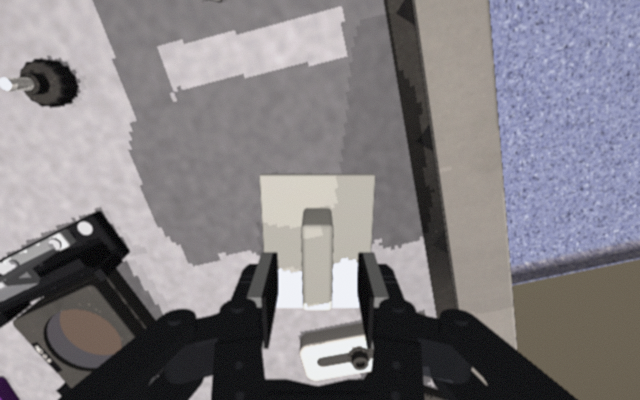

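Request:
{"method": "move_arm", "body": {
  "motion": [
    [[0.15,0.03,0.2],[0,0.002,0],-0.15],
    [[0,0,0.3],[0,0,0],-0.15],
    [[0,0,0.25],[0,0,0],-0.15],
    [[0,0,0.1],[0,0,0],-0.15],
    [[0,0,0],[0,0,0],-0.15]
  ]
}}

```text
time_s: 20.5
position: [0.5165, 0.0817, 0.008]
tool_rot: [[-0.97, 0.242, 0.0], [0.242, 0.97, 0.0], [-0.0, 0.0, -1.0]]
ft_force: [0.2, -0.9, -0.0]
grip_width: 0.0361
```

Run:
```python
from h import *
plan(.517,.081,.0085,76)
```

```text
t 20.5 pos [0.5165 0.0817 0.008 ] F [ 0.2 -0.9 -0. ] w 0.0361 dworld [ 0.0005 -0.0007  0.0005] rv [ 0.01  0.02 -0.02] n 1
rot/row [ 0.0001  0.0002 -0.0002]
[[-0.03, -0.03, -0.03]]
```

Close on the bar.

Request:
{"method": "move_arm", "body": {
  "motion": [
    [[0,0,0],[0,0,0],-0.5],
    [[0,0,0],[0,0,0],-0.9],
    [[0,0,0],[0,0,0],-0.9],
    [[0,0,0],[0,0,0],-0.9],
    [[0,0,0],[0,0,0],-0.9],
    [[0,0,0],[0,0,0],-0.9]
  ],
  "squeeze": 80
}}

```text
time_s: 21.0
position: [0.5167, 0.0817, 0.0083]
tool_rot: [[-0.97, 0.242, 0.001], [0.242, 0.97, 0.0], [-0.001, 0.0, -1.0]]
ft_force: [0.1, -0.4, -0.4]
grip_width: 0.0122
```

Run:
```python
from h import *
d=grab('wrist','w18.png')
plan(.517,.081,.10,76)
s=readout.observe();np.save('gc.npy',dict(p=s['position'],M=s['tool_rot']),allow_pickle=True)
```

```text
t 21.05 pos [0.5166 0.0817 0.0082] F [-0.5  0.  -0.9] w 0.0123 dworld [ 0.0004 -0.0007  0.0918] rv [ 0.02  0.05 -0.02] n 5
rot/row [ 0.      0.0001 -0.    ]
[[-0.01, -0.01, -0.92], [-0.01, -0.01, -0.92], [-0.01, -0.01, -0.92], [-0.01, -0.01, -0.92], [-0.01, -0.01, -0.92]]
```

View pics/w18.png

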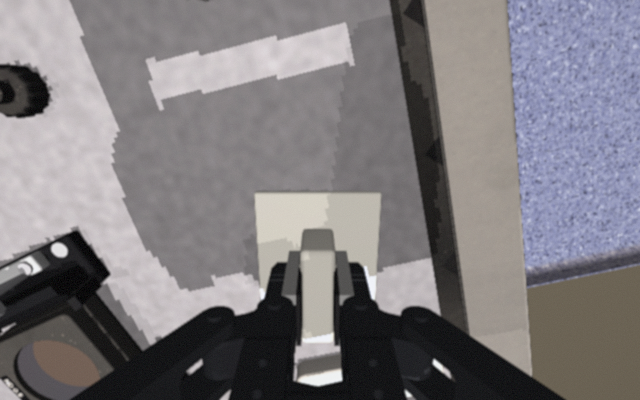

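Run:
```python
from h import *
d=np.load('pics/w18.png.npy',allow_pickle=True).item();g=np.load('gc.npy',allow_pickle=True).item()
for uv,z in[((256,192.5),.006),((380,192.5),.006),((318,249),.030),((302,249),.03),((334,249),.03)]: print(uv,((onz(d,*uv,z)-g['p'])@g['M']).round(4))
cv2.imwrite('pics/w18a.png',cv2.resize(d['img'][180:380,240:400],None,fx=3,fy=3))
```

```text
(256, 192.5) [ 0.0365 -0.0263  0.0022]
(380, 192.5) [0.0364 0.0276 0.0022]
(318, 249) [ 0.0214  0.0006 -0.0218]
(302, 249) [ 0.0214 -0.0056 -0.0218]
(334, 249) [ 0.0214  0.0067 -0.0218]
```

View pics/w18a.png

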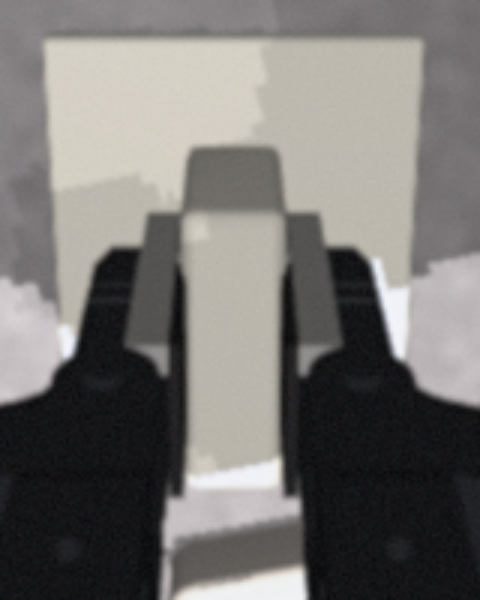

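Request:
{"method": "move_arm", "body": {
  "motion": [
    [[0,0,-0.4],[0,0,0],-0.9],
    [[0,0,-0.8],[0,0,0],-0.9],
    [[0,0,-0.9],[0,0,0],-0.9],
    [[0,0,-0.9],[0,0,0],-0.9],
    [[0,0,-0.9],[0,0,0],-0.9],
    [[0,0,-0.5],[0,0,0],-0.9],
    [[0,0,0],[0,0,0],-0.9]
  ]
}}

```text
time_s: 21.63
position: [0.516, 0.0817, 0.1025]
tool_rot: [[-0.97, 0.242, -0.001], [0.242, 0.97, 0.0], [0.001, -0.0, -1.0]]
ft_force: [0.7, 1.1, -1.4]
grip_width: 0.0129
```

Run:
```python
from h import *
d=np.load('pics/w15.png.npy',allow_pickle=True).item()
P=np.array([onz(d,230+x/3,110+y/3,.010) for x,y in[(150,110),(372,110),(162,455),(358,455)]]);print(P.round(4),P.mean(0))
d2=np.load('pics/w17.png.npy',allow_pickle=True).item()
d=grab('wrist','w19.png')
plan(.5277,-.0435,.09,101.8)
```

```text
[[ 0.4886 -0.0779  0.01  ]
 [ 0.4781 -0.0271  0.01  ]
 [ 0.5776 -0.0596  0.01  ]
 [ 0.5672 -0.0093  0.01  ]] [ 0.52785761 -0.0434567   0.01      ]
t 21.6833 pos [0.5157 0.0817 0.1017] F [ 0.4 -0.5  0.2] w 0.0125 dworld [ 0.012  -0.1252 -0.0117] rv [ 1.000e-02 -1.000e-01 -2.583e+01] n 7
rot/row [ 0.     -0.0001 -0.0307]
[[-0.3, -0.85, 0.08], [-0.25, -0.86, 0.08], [-0.19, -0.88, 0.08], [-0.13, -0.89, 0.08], [-0.07, -0.9, 0.08], [-0.02, -0.9, 0.08], [0.04, -0.9, 0.08]]
```

View pics/w19.png

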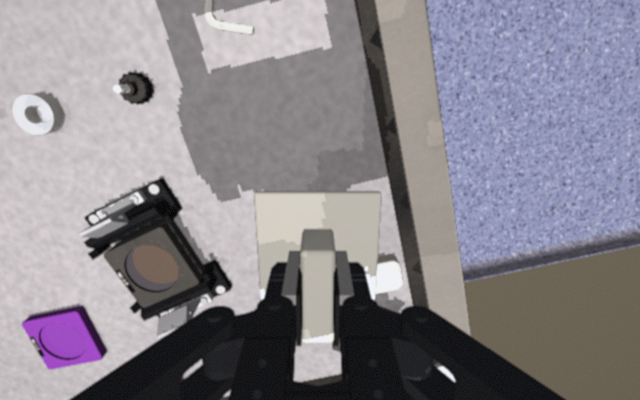

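Request:
{"method": "move_arm", "body": {
  "motion": [
    [[-0.31,-0.9,0],[0,0,-0.033],-0.9],
    [[-0.25,-0.9,0],[0,0,-0.033],-0.9],
    [[-0.19,-0.92,0],[0,0,-0.033],-0.9],
    [[-0.13,-0.93,0],[0,0,-0.033],-0.9],
    [[-0.07,-0.93,0],[0,0,-0.033],-0.9],
    [[0,-0.9,0],[0,0,-0.033],-0.9],
    [[0,-0.4,0],[0,0,-0.02],-0.9],
    [[0,0,0],[0,0,0],-0.9],
    [[0,0,0],[0,0,0],-0.9]
  ]
}}

```text
time_s: 22.43
position: [0.5257, -0.0415, 0.0955]
tool_rot: [[-0.973, -0.232, -0.012], [-0.232, 0.973, 0.003], [0.011, 0.006, -1.0]]
ft_force: [0.2, 0.5, -1.4]
grip_width: 0.012
```

Run:
```python
from h import *
plan(.5269,-.0437,.07,101.8,3)
```

```text
t 22.4333 pos [ 0.5257 -0.0415  0.0955] F [ 0.2  0.5 -1.4] w 0.012 dworld [ 0.0012 -0.0022 -0.0255] rv [ 0.33 -0.63  1.63] n 3
rot/row [ 0.0009 -0.0018  0.0045]
[[-0.02, -0.04, 0.42], [-0.02, -0.04, 0.42], [-0.01, -0.04, 0.42]]
```

Request:
{"method": "move_arm", "body": {
  "motion": [
    [[-0.03,-0.06,0.4],[0.001,-0.003,0.007],-0.9],
    [[-0.02,-0.05,0.4],[0.001,-0.002,0.006],-0.9],
    [[-0.02,-0.03,0.4],[0,0,0],-0.9],
    [[0,0,0.3],[0,0,0],-0.9],
    [[0,0,0],[0,0,0],-0.9],
    [[0,0,0],[0,0,0],-0.9]
  ]
}}

```text
time_s: 22.93
position: [0.5261, -0.0403, 0.0622]
tool_rot: [[-0.979, -0.202, -0.004], [-0.202, 0.979, 0.003], [0.004, 0.004, -1.0]]
ft_force: [-0.2, 0.7, -0.1]
grip_width: 0.0126
```

Run:
```python
from h import *
d=grab('wrist','w20.png')
grab('scene','s20.png')
plan(.5269,-.0437,.055,101.8,3)
```

```text
t 23.0333 pos [ 0.5262 -0.0405  0.0626] F [ 0.8  0.8 -0.5] w 0.012 dworld [ 0.0007 -0.0032 -0.0076] rv [ 0.2  -0.17 -0.15] n 3
rot/row [ 0.0006 -0.0005 -0.0004]
[[-0.0, -0.06, 0.13], [-0.0, -0.06, 0.13], [0.0, -0.06, 0.13]]
```

View pics/w20.png

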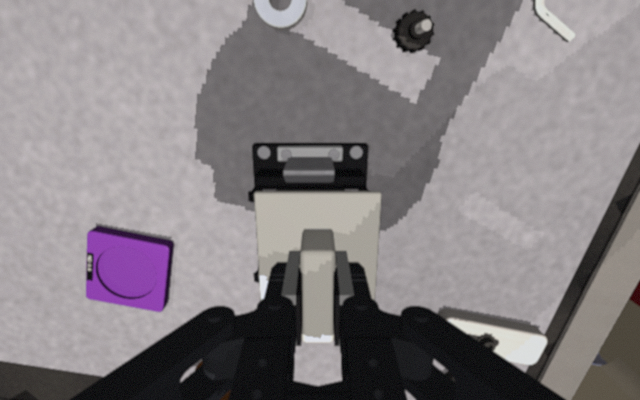

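Request:
{"method": "move_arm", "body": {
  "motion": [
    [[0,-0.17,0.05],[0.002,-0.001,-0.001],-0.9],
    [[0,-0.02,0.1],[0,0,0],-0.9],
    [[0,0,0.05],[0,0,0],-0.9],
    [[0,0,0],[0,0,0],-0.9]
  ]
}}

```text
time_s: 23.37
position: [0.5277, -0.0447, 0.0593]
tool_rot: [[-0.979, -0.204, 0.002], [-0.204, 0.979, -0.002], [-0.001, -0.002, -1.0]]
ft_force: [-0.0, 0.0, -0.5]
grip_width: 0.012
```

Run:
```python
from h import *
d=grab('wrist','w21.png')
plan(.5269,-.0437,.055,101.8,3)
s=readout.observe();g=dict(p=s['position'],M=s['tool_rot'])
cv2.imwrite('pics/w21a.png',cv2.resize(d['img'][130:350,230:410],None,fx=3,fy=2.7,interpolation=cv2.INTER_CUBIC))
```

```text
t 23.4167 pos [ 0.5277 -0.0446  0.0594] F [ 0.2  0.3 -0.9] w 0.0124 dworld [-0.0008  0.0009 -0.0044] rv [-0.13  0.08 -0.01] n 3
rot/row [-0.0004  0.0002 -0.    ]
[[0.01, 0.02, 0.07], [0.01, 0.02, 0.07], [0.01, 0.02, 0.07]]
```

View pics/w21a.png

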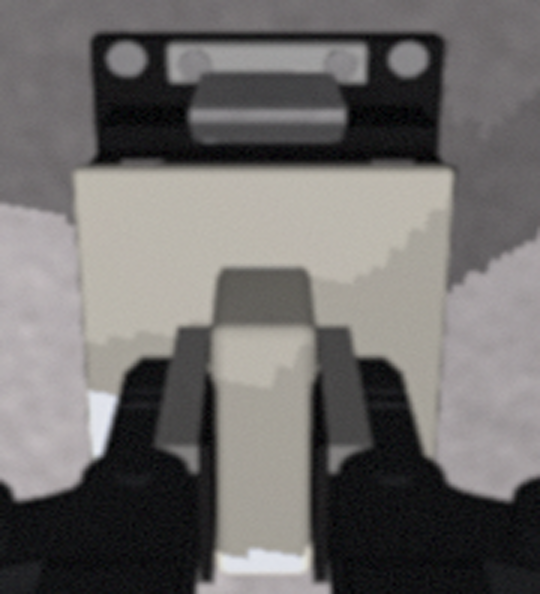

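Request:
{"method": "move_arm", "body": {
  "motion": [
    [[0.03,0.03,0.15],[0,0,0],-0.9],
    [[0.01,0.02,0.2],[0,0,0],-0.9],
    [[0,0,0.2],[0,0,0],-0.9],
    [[0,0,0.1],[0,0,0],-0.9],
    [[0,0,0],[0,0,0],-0.9]
  ]
}}

```text
time_s: 23.83
position: [0.5265, -0.0438, 0.0452]
tool_rot: [[-0.979, -0.204, 0.002], [-0.204, 0.979, -0.002], [-0.001, -0.002, -1.0]]
ft_force: [-0.3, -0.4, 1.0]
grip_width: 0.0125
```

Run:
```python
from h import *
d=grab('wrist','w22.png');d=grab('scene','s22.png')
cv2.imwrite('pics/s22a.png',cv2.resize(d['img'][140:260,250:410],None,fx=4,fy=4,interpolation=cv2.INTER_CUBIC))
plan(.5269,-.0437,.034,101.8,3)
```

```text
t 23.9333 pos [ 0.5266 -0.0438  0.0455] F [-1.  -0.3 -0.7] w 0.0127 dworld [ 0.0003  0.0001 -0.0115] rv [-0.14  0.09 -0.02] n 3
rot/row [-0.0004  0.0002 -0.0001]
[[-0.01, 0.0, 0.19], [-0.01, 0.0, 0.19], [-0.01, 0.0, 0.19]]
```

View pics/s22a.png

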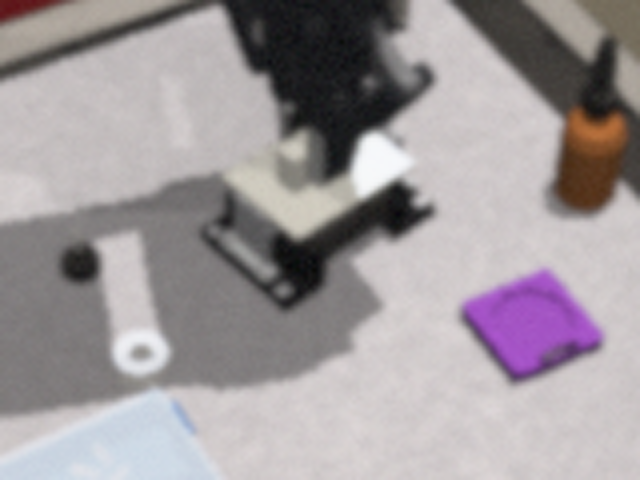

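View pics/w22.png

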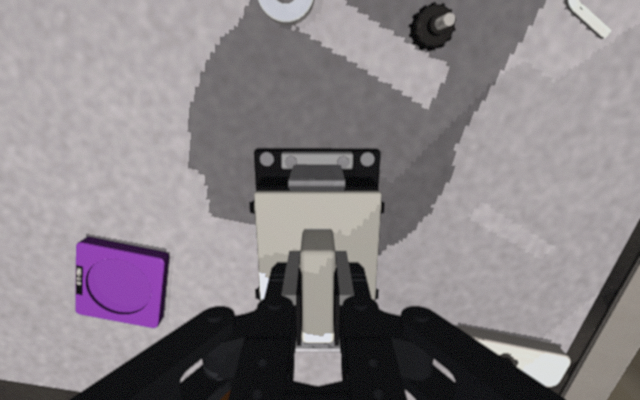

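Request:
{"method": "move_arm", "body": {
  "motion": [
    [[0,0,0.12],[0,0,0],-0.9],
    [[0,0,0.12],[0,0,0],-0.9]
  ]
}}

```text
time_s: 24.1
position: [0.5273, -0.044, 0.0418]
tool_rot: [[-0.979, -0.204, 0.004], [-0.204, 0.979, -0.003], [-0.004, -0.004, -1.0]]
ft_force: [-3.3, 0.6, 18.1]
grip_width: 0.0123
```

Request:
{"method": "move_arm", "body": {
  "motion": [
    [[0,0,0.15],[0,0,0],-0.9],
    [[0,0,0.15],[0,0,0],-0.9]
  ]
}}

```text
time_s: 24.27
position: [0.5276, -0.0444, 0.037]
tool_rot: [[-0.979, -0.204, 0.006], [-0.205, 0.979, -0.004], [-0.005, -0.005, -1.0]]
ft_force: [-4.7, -0.8, -0.5]
grip_width: 0.0125
```

Request:
{"method": "move_arm", "body": {
  "motion": [
    [[0,0,0.08],[0,0,0],-0.9],
    [[0,0,0.05],[0,0,0],-0.9]
  ]
}}

```text
time_s: 24.43
position: [0.5273, -0.0444, 0.0339]
tool_rot: [[-0.979, -0.204, 0.006], [-0.204, 0.979, -0.004], [-0.005, -0.005, -1.0]]
ft_force: [-3.7, 0.3, 18.2]
grip_width: 0.0123
```

Run:
```python
from h import *
d=grab('wrist','w23.png')
plan(.5269,-.0437,.0335,101.8,3)
cv2.imwrite('pics/w23a.png',cv2.resize(d['img'][130:370,230:410],None,fx=3,fy=2.5,interpolation=cv2.INTER_CUBIC))
```

```text
t 24.4833 pos [ 0.5273 -0.0444  0.0341] F [-1.1  0.1  2.6] w 0.0123 dworld [-0.0004  0.0007 -0.0006] rv [-0.28  0.26 -0.  ] n 3
rot/row [-0.0008  0.0007 -0.    ]
[[0.0, 0.01, 0.01], [0.0, 0.01, 0.01], [0.0, 0.01, 0.01]]
```

View pics/w23a.png

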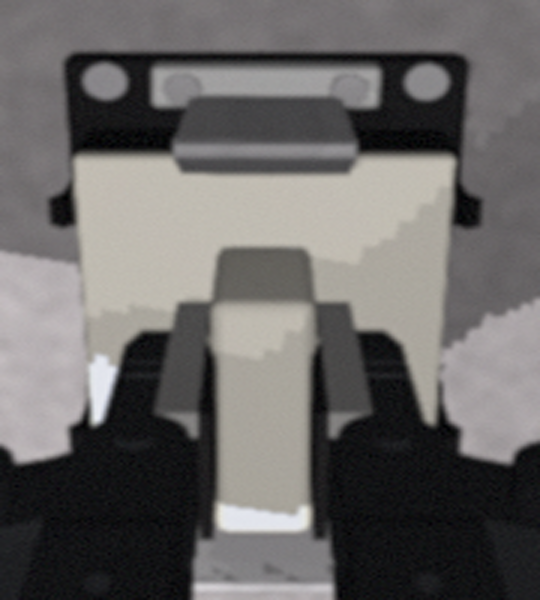

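Request:
{"method": "move_arm", "body": {
  "motion": [
    [[0,0,0.03],[0,0,0],-0.9],
    [[0,0,0.03],[0,0,0],-0.9],
    [[0,0,0.03],[0,0,0],-0.9],
    [[0,0,0.03],[0,0,0],-0.9]
  ]
}}

```text
time_s: 24.82
position: [0.5273, -0.0444, 0.034]
tool_rot: [[-0.979, -0.205, 0.006], [-0.205, 0.979, -0.004], [-0.005, -0.005, -1.0]]
ft_force: [-3.8, -0.7, 9.2]
grip_width: 0.0124
```

Run:
```python
from h import *
for i in range(4):
    s=readout.observe();print(s['time_s'],s['ft_force'].round(1),s['position'].round(4))
    d=grab('scene',f's24_{i}.png')
c=d['img'];cv2.imwrite('pics/s24a.png',cv2.resize(c[150:230,285:370],None,fx=7,fy=7,interpolation=cv2.INTER_CUBIC))
```

```text
24.8167 [-3.8 -0.7  9.2] [ 0.5273 -0.0444  0.034 ]
24.8667 [-5.   0.4  8.5] [ 0.5273 -0.0444  0.034 ]
24.9167 [-3.5 -0.3  9.7] [ 0.5273 -0.0443  0.034 ]
24.9667 [-3.   0.   9.6] [ 0.5273 -0.0444  0.034 ]
```

View pics/s24a.png

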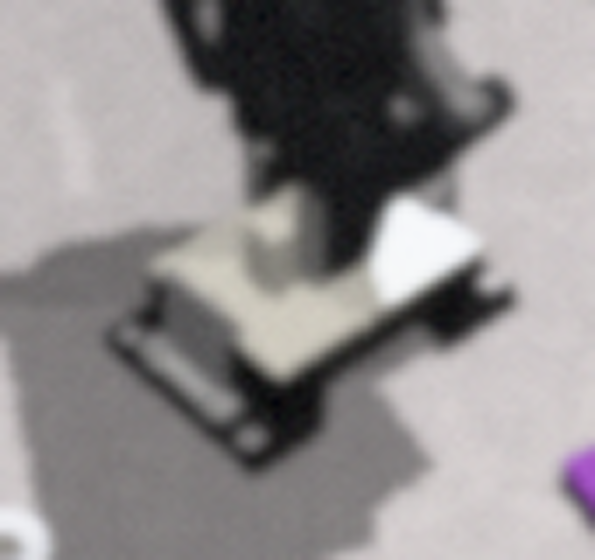

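Run:
```python
from h import *
d=grab('wrist','w25.png');t=grab('top','t25.png')
cv2.imwrite('pics/w25a.png',cv2.resize(d['img'][310:390,260:380],None,fx=6,fy=6,interpolation=cv2.INTER_CUBIC))
cv2.imwrite('pics/t25a.png',cv2.resize(t['img'][130:230,270:360],None,fx=6,fy=6,interpolation=cv2.INTER_CUBIC))
```

```text
(no output)
```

View pics/w25a.png

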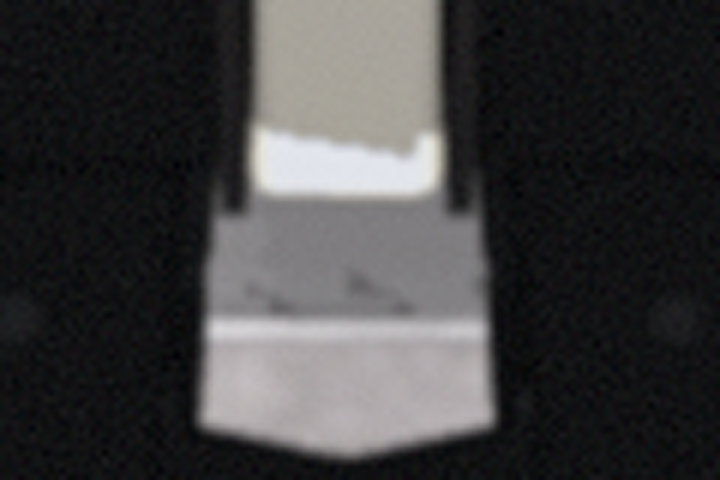

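View pics/t25a.png

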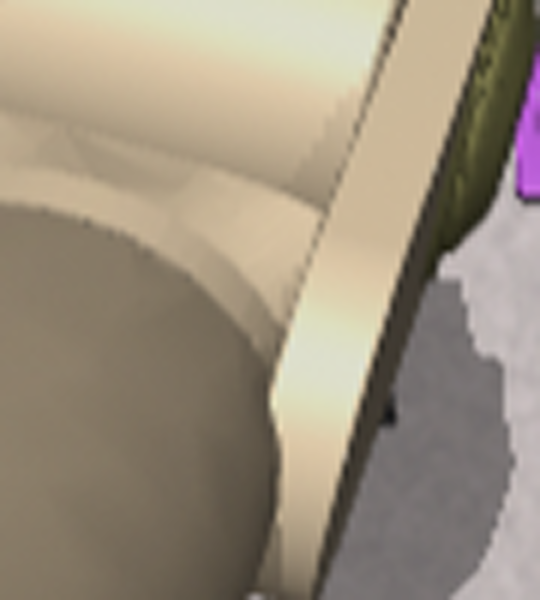

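Run:
```python
from h import *
ax=np.array([np.cos(np.radians(11.8)),np.sin(np.radians(11.8))]);c=np.array([.5279,-.0435])
for f,vs,vn in(('w15',110+np.array([517,525])/3,110+np.array([123,158,180])/3),('w25',310+np.array([320,338])/6,None),('w23',None,130+np.array([97,145,172])/2.5)):
    d=np.load(f'pics/{f}.png.npy',allow_pickle=True).item()
    if vs is not None:
        for v in vs: print(f,'far top',[(z,round(float((onz(d,317.5,v,z)[:2]-c)@ax),4)) for z in(.044,.047)])
    if vn is not None:
        for v,z in zip(vn,(.047,.036,.033)): print(f,'near',z,round(float((onz(d,318.5,v,z)[:2]-c)@ax),4))
s=readout.observe();print(s['time_s'],s['ft_force'],s['position'],s['wrist_torque'])
```

```text
w15 far top [(0.044, 0.0425), (0.047, 0.0406)]
w15 far top [(0.044, 0.0447), (0.047, 0.0427)]
w15 near 0.047 -0.0497
w15 near 0.036 -0.04
w15 near 0.033 -0.0344
w25 far top [(0.044, 0.0447), (0.047, 0.0418)]
w25 far top [(0.044, 0.0465), (0.047, 0.0435)]
w23 near 0.047 -0.0515
w23 near 0.036 -0.0405
w23 near 0.033 -0.0346
25.1167 [-3.77373895  0.08722433  8.93806877] [ 0.52736237 -0.04436245  0.0340062 ] [ 0.12611181  0.83913743 -0.00406998]
```

Request:
{"method": "move_arm", "body": {
  "motion": [
    [[0.005,0,0.034],[0,0,0],-0.9],
    [[0.005,0,0.034],[0,0,0],-0.9],
    [[0.005,0,0.034],[0,0,0],-0.9],
    [[0.005,0,0.034],[0,0,0],-0.9],
    [[0.005,0,0.034],[0,0,0],-0.9]
  ]
}}

```text
time_s: 25.53
position: [0.5274, -0.0444, 0.034]
tool_rot: [[-0.979, -0.205, 0.009], [-0.205, 0.979, -0.005], [-0.007, -0.006, -1.0]]
ft_force: [-3.4, 0.9, 10.3]
grip_width: 0.0123
```

Run:
```python
from h import *
for i in range(6):
    s=readout.observe();print(s['time_s'],s['ft_force'].round(1),s['position'].round(4),abs(s['qvel']).max().round(2))
    d=grab('wrist','w26.png')
```

```text
25.5333 [-3.4  0.9 10.3] [ 0.5274 -0.0444  0.034 ] 0.45
25.5833 [-2.3  1.2  9.3] [ 0.5274 -0.0444  0.034 ] 0.2
25.6333 [-3.3  0.4  9.7] [ 0.5274 -0.0444  0.034 ] 0.05
25.6833 [-3.4  0.7  9.6] [ 0.5274 -0.0443  0.034 ] 0.09
25.7333 [-2.7 -0.  10.2] [ 0.5274 -0.0444  0.034 ] 0.08
25.7833 [-3.5 -0.4 11.1] [ 0.5273 -0.0444  0.034 ] 0.16
```

View pics/w26.png

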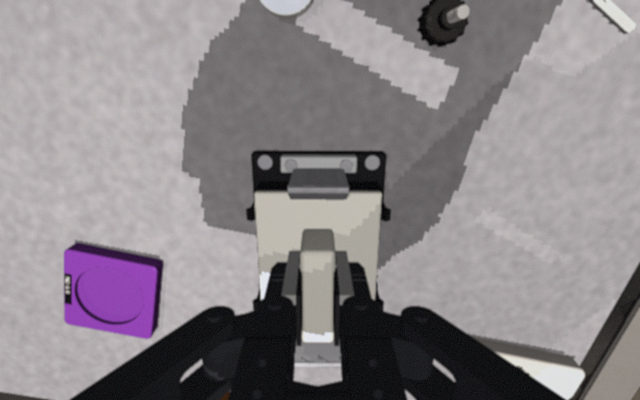

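Run:
```python
from h import *
plan(.5273,-.0444,.034,101.8,1)
```

```text
t 25.8333 pos [ 0.5274 -0.0444  0.034 ] F [-2.5  0.2 10.3] w 0.0127 dworld [-0.0001 -0.     -0.    ] rv [-0.36  0.42  0.02] n 1
rot/row [-0.003   0.0035  0.0001]
[[0.0, -0.0, 0.0]]
```

Request:
{"method": "move_arm", "body": {
  "motion": [
    [[0,0,0.034],[-0.002,0.003,0],-0.9],
    [[0,0,0.034],[-0.002,0.002,0],-0.9],
    [[0,0,0.034],[-0.001,0.001,0],-0.9]
  ]
}}

```text
time_s: 26.08
position: [0.5273, -0.0444, 0.034]
tool_rot: [[-0.979, -0.205, -0.005], [-0.205, 0.979, 0.002], [0.005, 0.004, -1.0]]
ft_force: [-4.9, -0.7, 9.6]
grip_width: 0.0125
```

Run:
```python
from h import *
plan(.5273,-.0444,.034,101.8,1)
print(readout.observe()['wrist_torque'])
```

```text
t 26.0833 pos [ 0.5273 -0.0444  0.034 ] F [-4.9 -0.7  9.6] w 0.0125 dworld [ 0. -0. -0.] rv [ 0.2  -0.28  0.04] n 1
rot/row [ 0.0017 -0.0023  0.0003]
[[-0.0, -0.0, 0.0]]
[-0.04758922  0.59950679 -0.03677819]
```

Request:
{"method": "move_arm", "body": {
  "motion": [
    [[0,0,0.034],[0.001,-0.001,0],-0.9],
    [[0,0,0.034],[0,0,0],-0.9]
  ]
}}

```text
time_s: 26.25
position: [0.5273, -0.0444, 0.034]
tool_rot: [[-0.979, -0.205, -0.002], [-0.205, 0.979, 0.001], [0.002, 0.001, -1.0]]
ft_force: [-5.4, -0.3, 10.1]
grip_width: 0.0122
```

Run:
```python
from h import *
for i in range(5):
    d=grab('wrist','w27.png')
    s=readout.observe();print(s['time_s'],s['ft_force'].round(1),s['position'].round(4),abs(s['qvel']).max().round(2))
plan(.5273,-.0444,.034,101.8,1)
```

```text
26.3 [-4.7  0.7  9.3] [ 0.5273 -0.0444  0.034 ] 0.09
26.35 [-4.1 -0.1  9.8] [ 0.5274 -0.0444  0.034 ] 0.08
26.4 [-4.2 -0.   9.1] [ 0.5274 -0.0444  0.034 ] 0.1
26.45 [-4.7  0.6 10.5] [ 0.5273 -0.0444  0.034 ] 0.08
26.5 [-4.8  0.5  9.7] [ 0.5273 -0.0444  0.034 ] 0.1
t 26.5 pos [ 0.5273 -0.0444  0.034 ] F [-4.8  0.5  9.7] w 0.0123 dworld [-0. -0.  0.] rv [ 0.06 -0.12  0.04] n 1
rot/row [ 0.0005 -0.001   0.0003]
[[0.0, -0.0, -0.0]]
```

View pics/w27.png

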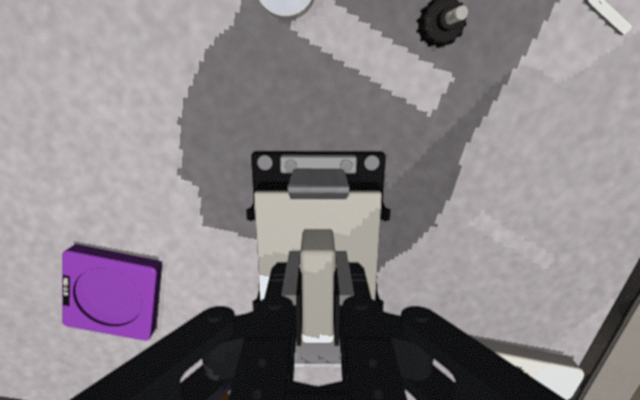

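The near clip's tip (about 318, 195) lies over the plate edge, the tool is level and the push is steady at about 9.7 N. I am handing in.

Run:
```python
from rig import job
print(job.close_job())
```

```text
the job is handed in; nothing more can be done
None
```

Both filters are stacked in the cassette bay, amber at the bottom and dark on top. The cover is clipped down over them, and I handed the job in at 26.5 s while still gripping its bar and pressing down with about 9.7 N.

**What the last checks showed:**
- **Snap:** the push rose to about 18 N, then dropped suddenly. That is a little over the 10 to 15 N expected, but a 2 mm step landed at that moment.
- **Seat height:** the TCP held steady at z = 34.0 mm, which puts the cover's underside at about 27.7 mm. The seat is at 28 mm.
- **Tilt:** the tool was within about 0.15° of straight down.
- **Near clip:** the camera shows its hook lying over the cover's end.
- **Far clip:** its hook was hidden behind the grip bar, so I never saw it directly. Its top edge measured within about 1 mm of its rest position, and the cover was down and untilted, so I take it as snapped.

**What disagreed or was left unchecked:**
- **Side force:** about 4 to 5 N along x remained at the end. A small correction did not remove it, so I left it.
- **Tilt drift:** the tool had drifted to about 0.5° of tilt while pressing. I corrected it before handing in.
- **Bystanders:** I did not move anything else on purpose. The last wrist view showed the purple look-alike where it had been; most of the rest was out of frame or hidden by the arm, so I did not check it again.

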